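# Load the soap box and leave it half open to dry

## Task

Raise the soap box's lid to about 80 degrees, just short of upright, then put every soap bar lying on the ledge into the box and tip the soap ends out of the purple mug into it too, and stand the mug upright again where it was. When all the soap is inside, bring the lid down to half open, about 45 degrees, and leave it there so the soap can dry; leave the other things on the ledge alone.

Things in the scene. Friction and masses are not known exactly. Their poses are not given: they have to be found in the camera images.
- soapbox: Green plastic soap box, fixed to the ledge, open on top under its lid: 160 (its x) x 240 (its y) x 65 mm high outside, walls and floor 5 mm. Origin: centre of its underside on the ledge; z up, x from its front (handle side) to its hinge side.
- lid (a joint): Angle (rad) of the soap box's flat flip-top lid: 0 shut (level), 1.571 upright, stops at 1.95. Stiff friction hinge along the top of the box's rear (+x) edge: it stays where it is left; moving it takes about 1 to 3 N at the handle bar.
- lid_hinge (a point): Middle of the hinge line, on the hinge axis's vertical plane and 3 mm above the axis: rear edge of the box, 68.5 mm above the ledge. The axis runs along the box's y.
- lid_bar (a point): Middle of the lid's handle: a round bar 10 mm thick and 110 mm long, parallel to the hinge, carried by two arms at its ends 42 mm beyond the lid's free edge (202 mm from the hinge), so there is an open gap of 37 mm between bar and lid edge. With the lid shut the bar is level with the lid, in front (-x) of the box.
- mug_c (a point): Purple plastic mug, standing: centre, half-way up its 100 mm. Outer diameter 64 mm at the foot, 67 mm at 60 mm up, 76 mm at the rim; walls 3 mm. Small loop handle on its local +y side, from 9 to 61 mm up, reaching 57 mm from the axis. z is the mug's axis, up. 120 g empty.
- mug_rim (a point): Centre of the mug's mouth, 100 mm above its foot.
- bar1_c (a point): Cream soap bar, rounded block 85 (its x) x 46 (its y) x 28 mm (z), 110 g, lying flat on the ledge: its centre. Two or three bars are present (absent: None).
- bar2_c (a point): Cream soap bar, rounded block 85 (its x) x 46 (its y) x 28 mm (z), 110 g, lying flat on the ledge: its centre. Two or three bars are present (absent: None).
- bar3_c (a point): Cream soap bar, rounded block 85 (its x) x 46 (its y) x 28 mm (z), 110 g, lying flat on the ledge: its centre. Two or three bars are present (absent: None).
- end1_c (a point): Worn soap end, smooth, wet and very slippery (friction about 0.2) pebble 32 (its y) x 24 x 24 mm, 20 g, starting inside the mug: its centre. Three or four ends are present (absent: None).
- end2_c (a point): Worn soap end, smooth, wet and very slippery (friction about 0.2) pebble 32 (its y) x 24 x 24 mm, 20 g, starting inside the mug: its centre. Three or four ends are present (absent: None).
- end3_c (a point): Worn soap end, smooth, wet and very slippery (friction about 0.2) pebble 32 (its y) x 24 x 24 mm, 20 g, starting inside the mug: its centre. Three or four ends are present (absent: None).
- end4_c (a point): Worn soap end, smooth, wet and very slippery (friction about 0.2) pebble 32 (its y) x 24 x 24 mm, 20 g, starting inside the mug: its centre. Three or four ends are present (absent: None).
- glass_c (a point): Glass cup, 66 mm wide, 95 mm high: its centre. Not part of the job; leave it alone.
- pitcher_c (a point): Steel pitcher, 125 mm wide plus handle, 190 mm high: its centre. Not part of the job; leave it alone.
- cleaner_c (a point): Bamboo tongue cleaner, flat stick 160 (its x) x 14 x 5 mm: its centre. Not part of the job; leave it alone.
- oil_c (a point): Clear hair-oil bottle, 48 mm wide, 130 mm high: its centre. Not part of the job; leave it alone.
- comb_c (a point): Brown wooden comb 150 (its x) x 30 x 6 mm: its centre. Not part of the job; leave it alone.
- scrub_c (a point): Scrubbing brush 110 (its x) x 45 x 40 mm: its centre. Not part of the job; leave it alone.
There are look-alikes about, which are no part of the job. Of the things that look like the part that bears mug_c, the largest one is meant.

How it is judged:
By the outcome, as a careful person would: the job done as asked, in the order asked, and still so for the second after the job is handed in, with the robot touching nothing.
Of bar1, bar2, bar3 only 2 to 3 are there at a start; the rules pass over those that are not, and their reading is None.
Of end3, end4 only 1 to 2 are there at a start; the rules pass over those that are not, and their reading is None.
At some moment in a run one of bar1, bar2, bar3 may be knocked a few centimetres aside while the robot is not near it.
It also fails if it takes over 210 s, if anything falls off the work surface, if the arm or the gripper's body presses on something with over 40 N, if the wrist force passes 120 N, or if a joint passes its speed limit or range.

## Robot

A 6-joint arm with a two-finger parallel gripper is mounted at the origin on the work surface. World frame = base frame: x ahead of the robot, y to its left, z up, the work surface at z = 0. Lengths are in m, angles in rad, forces in N, time in s.
With the tool pointing down it reaches from about 0.35 to 0.975 m from the base axis. Payload 4.9 kg.
Tool frame: the origin (TCP) lies midway between the tips of the shut fingers; the grasp point (between the pads) lies 19 mm behind it; z points along the fingers, y is the direction in which the jaws open and shut (so a half turn about z gives the same grasp; the last joint's range is limited). The gripper opens to 85 mm and grips with 20 to 120 N. Pads are 22 mm wide; open, the fingers measure 114 mm over their backs; the gripper's body (76 mm by 85 mm) begins 54 mm behind the grasp point. The pads swing forward as they close: fully open they stand 13 mm farther back than shut.
Start: joints at [-1.386, 0.053, 1.613, -0, 1.476, -0.119], TCP at [0.187, -0.596, 0.231] pointing down, gripper open.
Joint ranges: [-3.01, 3.01], [-1.01, 2.22], [0.06, 2.58], [-1.02, 4.17], [0.09, 2.62], [-3.14, 3.14]. Speed limits (rad/s): [2.57, 2.57, 3.14, 3.14, 3.14, 3.14].

## Interface

Orientations are given as a unit quaternion [w, x, y, z].
In Python, from plant import state, grab_frame, camera_info, job_done, cut_out gives the robot as it stands.
- The arm moves only by the tool step_arm, never from a script. Its argument "moves" is a list of rows, each a list of 7 numbers: the shift along the tool's x, y, z in m, then the turn, a rotation vector about the tool's x, y, z in rad, then the finger opening in m, from 0 to 0.0854. A call has 1 to 8 rows; each row shifts and turns the commanded pose from where the row before left it, along the tool's axes as they then stand; what a row does not reach is not made up. A row lasts 1/10 s, in which the tool goes at most 50 mm and 8.59 degrees, less where a joint would pass 70% of its speed; a pose out of reach is approached as far as the arm can. A call is refused whole if a number of a shift passes 0.05 or a number of a turn 0.15, either way. A call with a gripper value outside its range is refused whole. The fingers move at their own pace and stop on an object; the grip force is fixed at half the most. Time passes only in rows, so rows that do not move let the fingers close. It gives the time, the measured TCP pose, the force and the opening at its end, in the units of the state.
- state(): the state, without advancing time (a new reading comes with each control period).
- grab_frame(name): name is "scene" or "top" or "wrist"; returns (picture, depth): 384x512x3 uint8, red, green, blue; 384x512 float32, m along the optical axis (not along the pixel's ray), 0 where there is no reading.
- camera_info(name): a dict with "intrinsics" (3x3 intrinsics, pixels), "world_from_camera" (4x4, takes a point from camera to world coordinates). Camera axes: x right, y down, z forward; pixel columns grow to the right and rows downward; lengths in m; the calibration is good to about 2 mm. A picture is of the moment at which its call begins: read the wrist's pose just before it. camera_info takes no time and is no camera call; for the wrist camera it gives the pose at the moment of the call.
- job_done(): hands the job in, once; it reports no verdict.
Trained networks look in the newest picture that a camera, given by its name, has taken for a name from the list of things; names that differ only in an ending like _2 or _b are one class to them, and where a whole thing is asked for, a point or a joint stands for the part that bears it (a point fixed in the world has none). Each returns a list of dicts, best first, with "conf" (0 to 1); they miss things now and then, are a little off and sometimes report something else, mostly with a low value. They report only what shows in the picture. A call takes as long as a camera call. They do not tell look-alikes from the thing itself.
- cut_out(camera, query): "mask" (384x512 bool, what is visible of it) and "point" ([column, row] in pixels, amid what is visible of it).
The state is a dict: "time": time; "joint_pos": joint angles; "joint_vel": joint speeds; "joint_efforts": joint torques, N m; "tool_pos": TCP position; "tool_rot": TCP orientation; "contact_force": force on the tool from outside, world axes, zero at the start; "ft_torque": the same for the moment, N m; "gripper_width": opening from 0.0 (shut) to 1.0 (fully open).
Only numpy, scipy, OpenCV 4.12 (cv2) and the standard library are available. Lean on these libraries where they do the work, as an engineer would, in place of code of your own. Each camera call takes 0.05 s, during which the arm holds its last target.

## Working session

There is one attempt and no reset: what is moved stays moved. The work goes in short steps, Python scripts to look and compute and a tool call to move; the robot and the scene stay as the last step left them, time stands still between calls to the robot, and variables do not carry over. Pictures are saved under pics/ and viewed, and the job is handed in when it is done.

Besides the shell and the picture viewer there is one more tool, called after "Emit:" as a command line: name --pt "numbers of a row" for each row, then --argument value for the rest. step_arm: Moves the arm, as the interface text tells. Its arguments: {"type":"object","properties":{"moves":{"type":"array"}},"required":["moves"]}

```bash
ls; mkdir -p pics; python3 - <<'E'
from plant import *
import cv2
s=state(); print({k:s[k] for k in ('time','tool_pos','tool_rot','gripper_width','contact_force')})
for n in ("scene","top"):
    p,d=grab_frame(n); cv2.imwrite(f"pics/{n}0.png",p[:,:,::-1]); 
    import numpy as np
    c=camera_info(n); print(n,np.round(c["intrinsics"],1).tolist(),np.round(c["world_from_camera"],3).tolist())
E
```

```text
pics
{'time': 0.0, 'tool_pos': array([ 0.18683849, -0.59576209,  0.23004707]), 'tool_rot': array([-1.04129112e-03,  9.88482385e-01,  1.51332374e-01, -4.25555857e-05]), 'gripper_width': 0.9973856673652317, 'contact_force': array([-0.03782826, -0.48100051,  0.15441567])}
scene [[468.3, 0.0, 262.0], [0.0, 468.3, 191.0], [0.0, 0.0, 1.0]] [[0.015, 0.725, -0.688, 1.58], [1.0, -0.014, 0.007, -0.014], [-0.005, -0.688, -0.725, 1.169], [0.0, 0.0, 0.0, 1.0]]
top [[461.7, 0.0, 261.9], [0.0, 461.7, 195.8], [0.0, 0.0, 1.0]] [[0.015, -0.985, 0.173, 0.366], [-1.0, -0.013, 0.012, -0.023], [-0.01, -0.173, -0.985, 1.214], [0.0, 0.0, 0.0, 1.0]]
```

View pics/scene0.png

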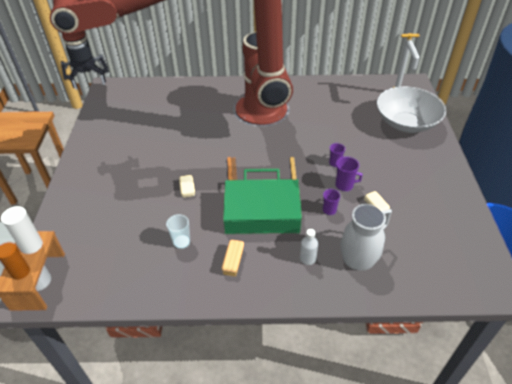

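View pics/top0.png

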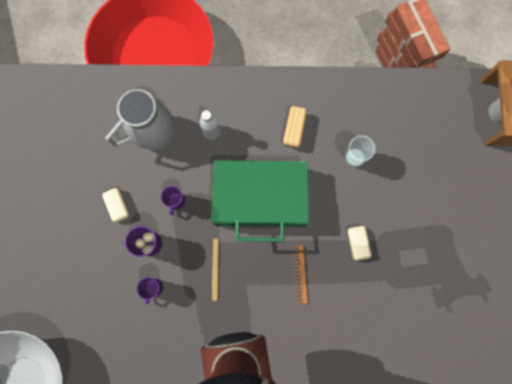

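The scene view shows the box at (262,205), with two cream bars at (187,186) and (377,203). There are three purple mugs, and the largest is at (347,174). The top view shows the bars at (116,205) and (360,243), and the large mug with its soap ends at (142,242). The striped thing at (295,127) is probably the brush.

```bash
cat > h.py <<'E'
from plant import *
import numpy as np, cv2
from scipy.spatial.transform import Rotation as R
def cloud(n,d,c=None):
    c=c or camera_info(n);K=np.array(c["intrinsics"]);T=np.array(c["world_from_camera"])
    v,u=np.mgrid[:d.shape[0],:d.shape[1]]
    P=np.stack([(u-K[0,2])/K[0,0]*d,(v-K[1,2])/K[1,1]*d,d],-1)
    W=P@T[:3,:3].T+T[:3,3]; W[d<=0]=np.nan; return W
def rect(pts):
    r=cv2.minAreaRect(pts[:,:2].astype(np.float32)*1000); b=cv2.boxPoints(r)
    e=[b[1]-b[0],b[2]-b[1]]; e=max(e,key=np.linalg.norm)
    return np.round(r[0],1),np.round(r[1],1),round(np.degrees(np.arctan2(e[1],e[0]))%180,1)
def snap(n,name,scale=1):
    p,d=grab_frame(n); q=p[:,:,::-1]
    if scale!=1:q=cv2.resize(q,None,fx=scale,fy=scale)
    cv2.imwrite(f"pics/{name}.png",q); return p,d
def tool():
    s=state(); q=s["tool_rot"]; return s,np.array(s["tool_pos"]),R.from_quat([q[1],q[2],q[3],q[0]])
E
python3 - <<'E'
from h import *
for n in ("top","scene"):
    p,d=grab_frame(n); W=cloud(n,d)
    for q in ("bar1_c","mug_c","soapbox","lid_bar","end1_c","scrub_c","pitcher_c","oil_c","glass_c","cleaner_c","comb_c"):
        for r in cut_out(n,q):
            m=r["mask"]; P=W[m]; P=P[~np.isnan(P[:,0])]
            if r["conf"]<.3 or len(P)<8: print(n,q,round(r["conf"],2),r["point"],'-');continue
            print(n,q,round(r["conf"],2),np.round(r["point"]),m.sum(),'med',np.round(np.median(P,0),3),'z',np.round(np.percentile(P[:,2],[5,95]),3),*rect(P[P[:,2]>np.percentile(P[:,2],95)-.012]))
print(state()["time"])
E
```

```text
top bar1_c 0.92 [359. 246.] 603 med [ 0.455 -0.258  0.027] z [0.02  0.031] [ 457.  -258.9] [84.5 46. ] 12.3
top mug_c 0.64 [146. 290.] 524 med [0.334 0.277 0.028] z [0.001 0.074] [335.  267.5] [52.5 54.6] 90.8
top mug_c 0.63 [138. 236.] 692 med [0.449 0.301 0.067] z [0.006 0.102] [447.8 285.1] [74.3 74.7] 140.3
top mug_c 0.61 [170. 199.] 450 med [0.567 0.227 0.033] z [0.001 0.074] [562.9 220.7] [54.9 51.5] 33.9
top mug_c 0.58 [144. 120.] 2826 med [0.729 0.278 0.146] z [0.025 0.194] [752.1 287.9] [91.6 87.8] 44.9
top soapbox 0.95 [260. 193.] 6558 med [ 0.568 -0.002  0.079] z [0.066 0.087] [554.4  -1.9] [239.  203.4] 89.4
top soapbox 0.25 [213.3, 271.9] -
top lid_bar 0.78 [261. 193.] 6277 med [ 0.572 -0.003  0.079] z [0.071 0.087] [554.4  -2. ] [239.2 203.4] 89.4
top end1_c 0.15 [360.0, 149.3] -
top scrub_c 0.8 [295. 124.] 724 med [ 0.761 -0.091  0.039] z [0.003 0.044] [763.3 -91.6] [ 44.8 109.4] 169.1
top scrub_c 0.19 [260.0, 196.0] -
top pitcher_c 0.67 [143. 120.] 2700 med [0.729 0.277 0.149] z [0.059 0.194] [750.9 287.3] [88.6 89.6] 92.6
top oil_c 0.6 [211. 126.] 407 med [0.747 0.12
[... 1426 characters left out ...]
 0.042] [764.4 -93.5] [ 45.6 113.3] 169.0
scene pitcher_c 0.91 [366. 237.] 2342 med [0.785 0.277 0.129] z [0.03  0.191] [753.1 287.2] [86.4 91.5] 143.8
scene pitcher_c 0.52 [259. 200.] 3207 med [ 0.58  -0.005  0.076] z [0.069 0.085] [554.3  -4.2] [240.2 209.8] 89.6
scene oil_c 0.69 [307. 250.] 427 med [0.772 0.128 0.075] z [0.016 0.127] [759.5 128.5] [20.6 16.3] 25.8
scene oil_c 0.61 [348. 176.] 732 med [0.458 0.285 0.061] z [0.004 0.097] [447.1 282.9] [76.8 75.3] 16.3
scene glass_c 0.71 [180. 234.] 630 med [ 0.7   -0.257  0.062] z [0.008 0.094] [ 687.4 -257.7] [67.4 62.9] 4.6
scene comb_c 0.62 [228. 169.] 194 med [ 0.36  -0.111  0.002] z [-0.004  0.008] [ 361.4 -108.4] [115.6  36.1] 5.1
1.3
```

```bash
python3 - <<'E'
from h import *
p,d=snap("top","t1"); W=cloud("top",d)
p2,d2=snap("scene","s1"); W2=cloud("scene",d2)
def inbox(W,x0,x1,y0,y1,z0,z1):
    P=W.reshape(-1,3);return P[(P[:,0]>x0)&(P[:,0]<x1)&(P[:,1]>y0)&(P[:,1]<y1)&(P[:,2]>z0)&(P[:,2]<z1)]
for Wi in (W,W2):
    P=inbox(Wi,.5,.62,.3,.42,.018,.04); print('bar2',len(P),rect(P),P[:,2].max())
    P=inbox(Wi,.4,.52,-.33,-.2,.018,.04); print('bar1',len(P),rect(P))
    P=inbox(Wi,.51,.64,-.1,.1,.05,.11); A=np.c_[P[:,:2],np.ones(len(P))]; print('lid',np.linalg.lstsq(A,P[:,2],rcond=None)[0])
    P=inbox(Wi,.4,.7,-.15,.15,.05,.11); print('all',rect(P),P.min(0),P.max(0))
    P=inbox(Wi,.44,.47,-.04,.04,.03,.11); print('bar',np.median(P,0),P[:,0].min(),P[:,0].max(),P[:,2].max())
    P=inbox(Wi,.40,.5,.23,.34,.085,.11); print('mug',rect(P),P[:,2].max())
    P=inbox(Wi,.40,.52,.2,.4,.012,.055); print('mugbase+handle',rect(P),P.min(0),P.max(0))
c=p[215:265,110:175,::-1]; cv2.imwrite("pics/mugc.png",cv2.resize(c,None,fx=8,fy=8,interpolation=2))
c=p2[135:225,310:400,::-1]; cv2.imwrite("pics/mugs.png",cv2.resize(c,None,fx=6,fy=6,interpolation=2))
E
```

```text
bar2 559 (array([547.2, 376.9]), array([85.1, 47.3]), np.float32(24.3)) 0.03432178588662271
bar1 585 (array([ 456.9, -259.4]), array([84.6, 46.6]), np.float32(11.0))
lid [-8.02506150e-02 -5.00178904e-05  1.24992020e-01]
all (array([555.5,  -2.5]), array([240.6, 205.9]), np.float32(89.7)) [ 0.45229181 -0.1225205   0.05016973] [0.65894854 0.11755345 0.09595585]
bar [ 0.45749195 -0.00097948  0.0897582 ] 0.45322175811052834 0.462075830453452 0.09595584632270082
mug (array([447.8, 284.8]), array([73.3, 74. ]), np.float32(134.1)) 0.10639339466674747
mugbase+handle (array([471. , 323.3]), array([156. ,  63.5]), np.float32(59.5)) [0.41524276 0.25187576 0.01213298] [0.51908128 0.38642835 0.05491199]
bar2 234 (array([547.5, 375.8]), array([83.1, 47. ]), np.float32(22.5)) 0.032479002382553857
bar1 232 (array([ 458.7, -260.8]), array([85.6, 44.9]), np.float32(10.0))
lid [-0.08170067 -0.00091912  0.12364959]
all (array([556.4,  -4.4]), array([212.1, 240.1]), np.float32(90.5)) [ 0.45023908 -0.12427893  0.05004756] [0.66286715 0.11589815 0.09218863]
bar [ 0.45744767 -0.00105283  0.08707373] 0.45023907829929266 0.46548246601678156 0.09170308195361021
mug (array([447.1, 283.8]), array([73. , 77.5]), np.float32(151.8)) 0.10486314952363207
mugbase+handle (array([473. , 321.5]), array([149. ,  71.1]), np.float32(56.6)) [0.40988363 0.25049638 0.01216478] [0.5193851  0.38593564 0.05498083]
```

View pics/mugc.png

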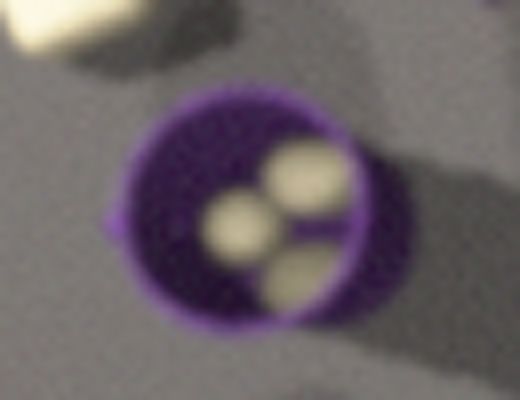

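View pics/mugs.png

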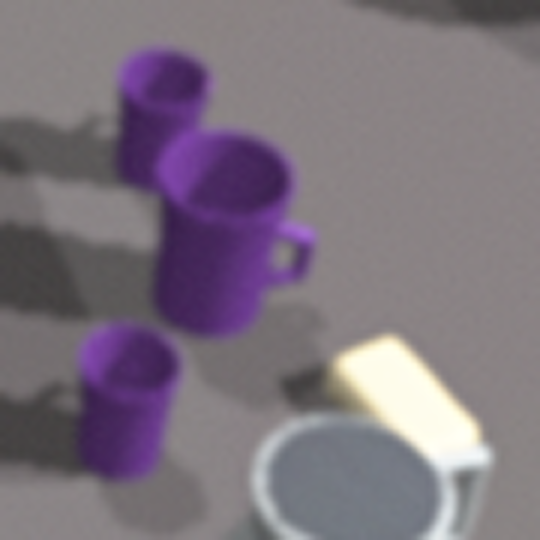

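```bash
cat >> h.py <<'E'
def plan(p,Rm=None):
    "prints shift in current tool axes to reach p and then rotvec (tool axes) to reach Rm"
    s,c,r=tool()
    m=r.as_matrix()
    print('t',round(s['time'],2),'pos',np.round(c,4),'z',np.round(m[:,2],3),'y',np.round(m[:,1],3),'F',np.round(s['contact_force'],1),'w',round(s['gripper_width']*85.4,1),'q',np.round(s['joint_pos'],2))
    if p is not None:
        d=r.inv().apply(np.array(p)-c); n=max(1,int(np.ceil(np.abs(d).max()/.045))); print('shift',np.round(d,4),'rows',n,np.round(d/n,4))
    if Rm is not None:
        v=(r.inv()*R.from_matrix(Rm)).as_rotvec(); n=max(1,int(np.ceil(np.linalg.norm(v)/.145))); print('turn',np.round(v,3),'rows',n,np.round(v/n,4))
        if p is not None:
            d2=np.array(Rm).T@(np.array(p)-c); n=max(1,int(np.ceil(np.abs(d2).max()/.045))); print('shift after turn',np.round(d2,4),n,np.round(d2/n,4))
def mat(z,y):
    z=np.array(z,float);z/=np.linalg.norm(z);y=np.array(y,float);y-=z*(y@z);y/=np.linalg.norm(y)
    return np.c_[np.cross(y,z),y,z]
def forecast():
    pass
E
python3 - <<'E'
from h import *
f=np.radians(50)
plan([.38,-.003,.22],mat([np.cos(f),0,-np.sin(f)],[1,0,1]))
E
```

```text
t 1.4 pos [ 0.1869 -0.5964  0.2313] z [-0.  0. -1.] y [ 0.299 -0.954 -0.   ] F [-0.4 -0.1  0. ] w 85.7 q [-1.39  0.05  1.61 -0.    1.48 -0.12]
shift [ 0.3617 -0.5084  0.0113] rows 12 [ 0.0301 -0.0424  0.0009]
turn [-0.601  0.441 -1.212] rows 10 [-0.0601  0.0441 -0.1212]
shift after turn [0.5934 0.1406 0.1327] 14 [0.0424 0.01   0.0095]
```

Emit:
step_arm --pt "0.028 -0.038 -0.002 0 0 0 0.03" --pt "0.028 -0.038 -0.002 0 0 0 0.03" --pt "0.028 -0.038 -0.002 0 0 0 0.03" --pt "0.028 -0.038 -0.002 0 0 0 0.03" --pt "0.028 -0.038 -0.002 0 0 0 0.03" --pt "0.028 -0.038 -0.002 0 0 0 0.03" --pt "0.028 -0.038 -0.002 0 0 0 0.03" --pt "0.028 -0.038 -0.002 0 0 0 0.03"

```text
time: 2.2
tool_pos: [0.3099, -0.2376, 0.2476]
tool_rot: [0.0, 0.989, 0.151, 0.0]
contact_force: [1.1, 1.1, 1.1]
gripper_width: 0.351
```

Emit:
step_arm --pt "0.028 -0.038 -0.002 0 0 0 0.03" --pt "0.028 -0.038 -0.002 0 0 0 0.03" --pt "0.028 -0.038 -0.002 0 0 0 0.03" --pt "0.028 -0.038 -0.002 0 0 0 0.03" --pt "0.028 -0.038 -0.002 0 0 0 0.03"

```text
time: 2.7
tool_pos: [0.3868, -0.0142, 0.2578]
tool_rot: [0.0, 0.988, 0.151, 0.001]
contact_force: [1.9, -1.0, 0.5]
gripper_width: 0.347
```

```bash
python3 - <<'E'
from h import *
f=np.radians(50)
plan([.38,-.003,.22],mat([np.cos(f),0,-np.sin(f)],[1,0,1]))
E
```

```text
t 2.7 pos [ 0.3868 -0.0142  0.2578] z [ 0.002 -0.001 -1.   ] y [ 0.299 -0.954  0.001] F [ 1.9 -1.   0.5] w 29.6 q [-0.23 -0.59  2.09 -0.    1.63  1.04]
shift [-0.0032 -0.0127  0.0378] rows 1 [-0.0032 -0.0127  0.0378]
turn [-0.599  0.441 -1.212] rows 10 [-0.0599  0.0441 -0.1212]
shift after turn [ 0.0112 -0.0295  0.0246] 1 [ 0.0112 -0.0295  0.0246]
```

Emit:
step_arm --pt "0 0 0 -0.06 0.044 -0.121 0.03" --pt "0 0 0 -0.06 0.044 -0.121 0.03" --pt "0 0 0 -0.06 0.044 -0.121 0.03" --pt "0 0 0 -0.06 0.044 -0.121 0.03" --pt "0 0 0 -0.06 0.044 -0.121 0.03" --pt "0 0 0 -0.06 0.044 -0.121 0.03" --pt "0 0 0 -0.06 0.044 -0.121 0.03" --pt "0 0 0 -0.06 0.044 -0.121 0.03"

```text
time: 3.5
tool_pos: [0.412, -0.0151, 0.2572]
tool_rot: [0.195, 0.764, 0.584, 0.193]
contact_force: [-0.1, -0.4, -0.8]
gripper_width: 0.352
```

Emit:
step_arm --pt "0 0 0 -0.06 0.044 -0.121 0.03" --pt "0 0 0 -0.06 0.044 -0.121 0.03" --pt "0 0 0 0 0 0 0.03"

```text
time: 3.8
tool_pos: [0.4381, -0.0171, 0.2578]
tool_rot: [0.23, 0.671, 0.666, 0.23]
contact_force: [-0.7, 0.1, -1.4]
gripper_width: 0.347
```

```bash
python3 - <<'E'
from h import *
f=np.radians(50)
z=np.array([np.cos(f),0,-np.sin(f)])
plan(np.array([.4575,-.003,.0845])+z*(.016-.06),mat(z,[1,0,1]))
E
```

```text
t 3.8 pos [ 0.4381 -0.0171  0.2578] z [ 0.615 -0.003 -0.788] y [ 0.788 -0.006  0.615] F [-0.7  0.1 -1.4] w 29.6 q [-0.34 -1.01  2.4   0.23  1.12 -0.37]
shift [ 0.0139 -0.093   0.1045] rows 3 [ 0.0046 -0.031   0.0348]
turn [-0.035  0.003 -0.006] rows 1 [-0.0353  0.0033 -0.006 ]
shift after turn [ 0.0141 -0.0965  0.1012] 3 [ 0.0047 -0.0322  0.0337]
```

Emit:
step_arm --pt "0.0045 -0.031 0.0345 0 0 0 0.03" --pt "0.0045 -0.031 0.0345 0 0 0 0.03" --pt "0.0045 -0.031 0.0345 0 0 0 0.03" --pt "0 0 0 0 0 0 0.03"

```text
time: 4.2
tool_pos: [0.4394, -0.002, 0.1216]
tool_rot: [0.226, 0.672, 0.668, 0.227]
contact_force: [0.2, -0.0, -0.5]
gripper_width: 0.354
```

```bash
python3 - <<'E'
from h import *
f=np.radians(52)
z=np.array([np.cos(f),0,-np.sin(f)])
plan(np.array([.4575,-.003,.0845])+z*(.016),mat(z,[1,0,1]))
snap("scene","s2"); snap("wrist","w2")
E
```

```text
t 4.2 pos [ 0.4394 -0.002   0.1216] z [ 0.606 -0.001 -0.795] y [ 0.795 -0.006  0.606] F [ 0.2 -0.  -0.5] w 30.2 q [-0.28 -0.92  2.58  0.23  0.86 -0.37]
shift [-0.001  -0.0079  0.0564] rows 2 [-0.0005 -0.004   0.0282]
turn [-0.012  0.001 -0.006] rows 1 [-0.0121  0.0008 -0.0056]
shift after turn [-0.001  -0.0086  0.0563] 2 [-0.0005 -0.0043  0.0282]
```

View pics/s2.png

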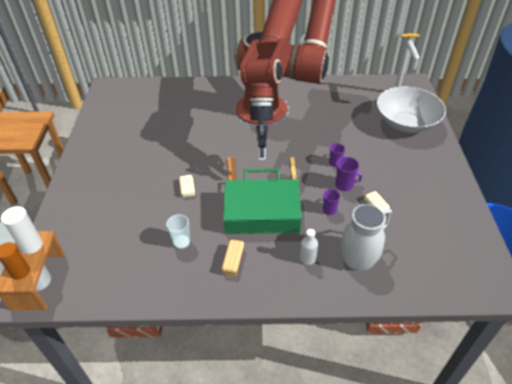

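View pics/w2.png

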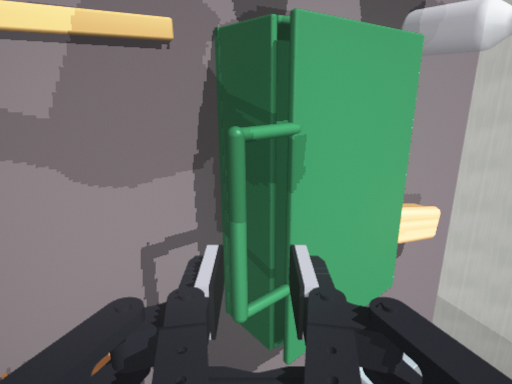

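Emit:
step_arm --pt "0 -0.004 0.028 0 0 0 0.03" --pt "0 -0.004 0.028 0 0 0 0.03" --pt "0 0 0 0 0 0 0.03"

```text
time: 4.6
tool_pos: [0.4643, -0.002, 0.0675]
tool_rot: [0.222, 0.673, 0.669, 0.224]
contact_force: [0.1, 0.5, -0.4]
gripper_width: 0.355
```

```bash
python3 - <<'E'
from h import *
f=np.radians(52)
z=np.array([np.cos(f),0,-np.sin(f)])
plan(np.array([.4575,-.003,.0845])+z*(.016),mat(z,[1,0,1]))
snap("wrist","w3")
E
```

```text
t 4.6 pos [ 0.4643 -0.002   0.0675] z [ 0.599  0.001 -0.801] y [ 0.801 -0.006  0.599] F [ 0.1  0.5 -0.4] w 30.3 q [-0.26 -0.66  2.55  0.26  0.64 -0.42]
shift [-0.001   0.0051 -0.0017] rows 1 [-0.001   0.0051 -0.0017]
turn [-0.021 -0.001 -0.006] rows 1 [-0.0211 -0.0006 -0.006 ]
shift after turn [-0.001   0.0051 -0.0016] 1 [-0.001   0.0051 -0.0016]
```

View pics/w3.png

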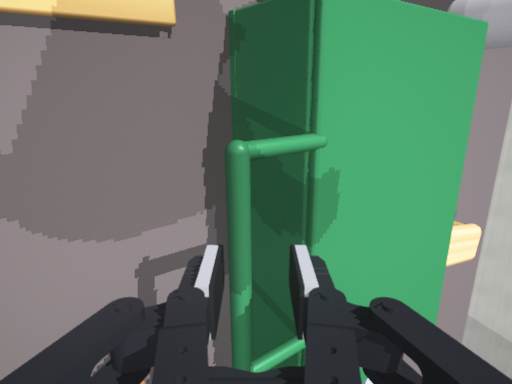

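```bash
python3 - <<'E'
from h import *
s,c,r=tool()
p,d=grab_frame("wrist"); W=cloud("wrist",d)
g=(p[...,1].astype(int)>p[...,0]*1.5+10)
for row in (180,220,260,300):
    cols=[k for k in range(215,262) if g[row,k] ]
    P=W[row,cols]; P=P[np.abs(P[:,2]-.088)<.02]
    if len(P): print(row,np.round(np.nanmedian(P,0),4),'tool',np.round(r.inv().apply(np.nanmedian(P,0)-c),4), cols[0],cols[-1])
for (u,v) in ((205,290),(303,290),(210,255),(300,255)): print(u,v,np.round(r.inv().apply(W[v,u]-c),4))
E
```

```text
180 [0.4513 0.039  0.0763] tool [ 0.0414 -0.0089 -0.0132] 219 261
220 [0.4515 0.022  0.076 ] tool [ 0.0244 -0.0088 -0.0128] 221 261
260 [0.452  0.0037 0.076 ] tool [ 0.0061 -0.0083 -0.0125] 223 261
300 [ 0.4517 -0.016   0.0757] tool [-0.0136 -0.0086 -0.0124] 224 261
205 290 [ 0.0095 -0.0165 -0.0404]
303 290 [ 0.0086  0.0176 -0.039 ]
210 255 [ 0.0103 -0.0178 -0.0159]
300 255 [ 0.0108  0.0191 -0.0167]
```

```bash
python3 - <<'E'
from h import *
for n in ("wrist","scene"):
    p,d=grab_frame(n); W=cloud(n,d).reshape(-1,3)
    P=W[(W[:,0]>.52)&(W[:,0]<.64)&(abs(W[:,1]+.003)<.1)&(W[:,2]>.05)&(W[:,2]<.12)]
    print(n,len(P),np.linalg.lstsq(np.c_[P[:,:2],np.ones(len(P))],P[:,2],rcond=None)[0])
    P=W[(W[:,0]>.52)&(W[:,0]<.64)&(W[:,1]>.15)&(W[:,2]<.05)]; print(len(P),np.nanmedian(P,0))
    P=W[(W[:,0]>.2)&(W[:,0]<.46)&(abs(W[:,1]-.07)<.03)&(W[:,2]<.05)]; print(len(P),np.nanmedian(P,0))
E
```

```text
wrist 26863 [-0.00843632 -0.00037588  0.07934824]
0 [nan nan nan]
21988 [0.41584653 0.07083547 0.0018724 ]
scene 1780 [-0.01026652 -0.00028863  0.07699133]
6161 [ 0.59248302  0.48573225 -0.00323164]
641 [ 0.31385923  0.07157809 -0.0016677 ]
  return np.nanmean(a, axis, out=out, keepdims=keepdims)
```

Emit:
step_arm --pt "0 -0.0085 0 0 0 0 0.03" --pt "0 0 0.0085 0 0 0 0.02" --pt "0 0 0 0 0 0 0.016" --pt "0 0 0 0 0 0 0.016"

```text
time: 5.2
tool_pos: [0.4657, -0.0029, 0.0624]
tool_rot: [0.228, 0.671, 0.668, 0.227]
contact_force: [-5.5, -1.0, -1.9]
gripper_width: 0.191
```

```bash
python3 - <<'E'
from h import *
s,c,r=tool(); plan(None)
p,d=snap("wrist","w4"); W=cloud("wrist",d)
g=(p[...,1].astype(int)>p[...,0]*1.5+10)
for row in (180,220):
    cols=[k for k in range(200,300) if g[row,k]]
    P=W[row,cols]; P=P[P[:,2]>.055]
    if len(P): 
        T=r.inv().apply(P-c); k=T[:,2].argmin(); print(row,np.round(T[k],4),np.round(P[k],4))
m=r.as_matrix()
b=lambda t:np.array([.656-.202*np.cos(t)-.003*np.sin(t),0,.0655+.202*np.sin(t)+.003*np.cos(t)])
ts=np.linspace(0.01,1.28,15)
for a,e in zip(ts[:-1],ts[1:]): print(np.round(e,2),np.round(m.T@(b(e)-b(a)),4))
E
```

```text
t 5.2 pos [ 0.4657 -0.0029  0.0624] z [ 0.61  -0.002 -0.793] y [ 0.793 -0.003  0.61 ] F [-5.5 -1.  -1.9] w 16.3 q [-0.26 -0.65  2.56  0.28  0.61 -0.43]
180 [ 0.0438 -0.0019 -0.0213] [0.4514 0.0409 0.0782]
220 [ 0.0283 -0.0035 -0.0218] [0.4498 0.0254 0.0775]
0.1 [ 0.      0.0117 -0.014 ]
0.19 [ 0.      0.0129 -0.0129]
0.28 [ 0.      0.014  -0.0116]
0.37 [ 0.      0.015  -0.0102]
0.46 [ 0.      0.0158 -0.0088]
0.55 [ 0.      0.0166 -0.0073]
0.64 [ 0.      0.0171 -0.0057]
0.74 [ 0.0001  0.0176 -0.0041]
0.83 [ 0.0001  0.0179 -0.0024]
0.92 [ 0.0001  0.018  -0.0007]
1.01 [0.0001 0.018  0.0009]
1.1 [0.0001 0.0179 0.0026]
1.19 [0.0001 0.0176 0.0043]
1.28 [0.0001 0.0172 0.0059]
```

View pics/w4.png

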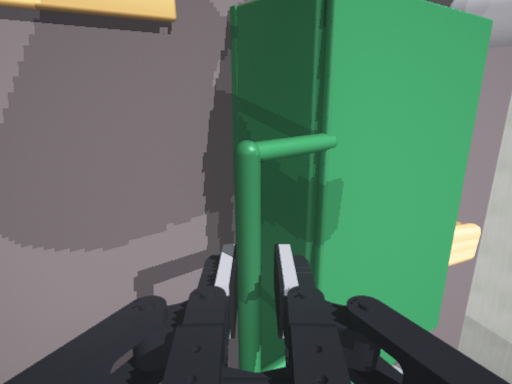

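Emit:
step_arm --pt "0 0.012 -0.0135 0 0 0 0.016" --pt "0 0.013 -0.0125 0 0 0 0.016" --pt "0 0.014 -0.0115 0 0 0 0.016" --pt "0 0.015 -0.01 0 0 0 0.016" --pt "0 0 0 0 0 0 0.016"

```text
time: 5.75
tool_pos: [0.4825, -0.0035, 0.1384]
tool_rot: [0.232, 0.67, 0.667, 0.23]
contact_force: [0.1, 1.3, 0.8]
gripper_width: 0.185
```

```bash
cat > lid.py <<'E'
from h import *
def lid(n,show=True):
    p,d=grab_frame(n); W=cloud(n,d)
    hsv=cv2.cvtColor(p,cv2.COLOR_RGB2HSV); g=(hsv[...,0]>55)&(hsv[...,0]<90)&(hsv[...,1]>120)
    P=W[g]; P=P[(abs(P[:,1]+.003)<.11)]
    return p,P
def ang(n):
    p,P=lid(n); Q=P[(P[:,2]>.085)&(P[:,0]>.4)&(P[:,0]<.75)]
    # direction in x-z by median-robust SVD
    A=Q[:,[0,2]]; 
    for _ in range(4):
        m=np.median(A,0) if _==0 else A.mean(0); u,s,v=np.linalg.svd(A-A.mean(0),full_matrices=False); r=(A-A.mean(0))@v[1]; A=A[abs(r)<max(.004,1.5*r.std())]
    d=v[0]*np.sign(v[0][1]); return np.degrees(np.arctan2(d[1],-d[0])),A.min(0),A.max(0),len(A)
if __name__=="__main__":
    plan(None)
    for n in ("scene","top"): print(n,ang(n))
E
python3 lid.py
```

```text
t 5.75 pos [ 0.4825 -0.0035  0.1384] z [ 0.617 -0.004 -0.787] y [ 0.787 -0.003  0.617] F [0.1 1.3 0.8] w 15.8 q [-0.25 -0.73  2.47  0.22  0.76 -0.35]
scene (np.float64(22.855477513288555), array([0.46865295, 0.08500491]), array([0.6319801 , 0.15172178]), 2040)
top (np.float64(23.12169725968069), array([0.4693239 , 0.08503811]), array([0.63632539, 0.15634634]), 4028)
```

Emit:
step_arm --pt "0 0.016 -0.009 0 0 0 0.016" --pt "0 0.0165 -0.0075 0 0 0 0.016" --pt "0 0.017 -0.006 0 0 0 0.016" --pt "0 0.0175 -0.004 0 0 0 0.016" --pt "0 0.018 -0.0025 0 0 0 0.016" --pt "0 0.018 -0.0005 0 0 0 0.016" --pt "0 0.018 0.001 0 0 0 0.016" --pt "0 0 0 0 0 0 0.016"

```text
time: 6.65
tool_pos: [0.56, -0.0036, 0.231]
tool_rot: [0.229, 0.671, 0.668, 0.228]
contact_force: [-1.1, -0.6, 0.1]
gripper_width: 0.186
```

```bash
python3 lid.py
```

```text
t 6.65 pos [ 0.56   -0.0036  0.231 ] z [ 0.612 -0.003 -0.79 ] y [ 0.79  -0.004  0.613] F [-1.1 -0.6  0.1] w 15.9 q [-0.2  -0.53  2.2   0.16  0.83 -0.26]
scene (np.float64(57.863496137042326), array([0.55077943, 0.08502731]), array([0.65526692, 0.24264175]), 2726)
top (np.float64(57.764525812822576), array([0.48745631, 0.08514238]), array([0.6541457 , 0.34923342]), 2065)
```

Emit:
step_arm --pt "0 0.018 0.0025 0 0 0 0.016" --pt "0 0.0175 0.0045 0 0 0 0.016" --pt "0 0.017 0.006 0 0 0 0.016" --pt "0 0.0165 0.0075 0 0 0 0.016" --pt "0 0 0 0 0 0 0.016"

```text
time: 7.25
tool_pos: [0.6261, -0.0038, 0.2549]
tool_rot: [0.228, 0.671, 0.668, 0.228]
contact_force: [-1.0, -0.7, 0.2]
gripper_width: 0.19
```

```bash
python3 lid.py
```

```text
t 7.25 pos [ 0.6261 -0.0038  0.2549] z [ 0.61  -0.002 -0.792] y [ 0.792 -0.004  0.61 ] F [-1.  -0.7  0.2] w 16.3 q [-0.17 -0.35  2.03  0.14  0.82 -0.23]
scene (np.float64(77.98328615564301), array([0.61591128, 0.08533489]), array([0.66147195, 0.26959923]), 2687)
top (np.float64(78.49498062425779), array([0.61326262, 0.08568487]), array([0.65396979, 0.2723494 ]), 307)
```

Emit:
step_arm --pt "0 0.0055 0.003 0 0 0 0.016" --pt "0 0 0 0 0 0 0.016" --pt "0 0 0 0 0 0 0.024" --pt "0 0 0 0 0 0 0.03" --pt "0 0 -0.03 0 0 0 0.03" --pt "0 0 -0.05 0 0 0 0.03" --pt "0 0 -0.05 0 0 0 0.08" --pt "0 0 0 0 0 0 0.085"

```text
time: 8.15
tool_pos: [0.553, -0.0037, 0.3705]
tool_rot: [0.235, 0.669, 0.666, 0.232]
contact_force: [-0.8, 0.5, 1.2]
gripper_width: 0.681
```

```bash
python3 lid.py; python3 - <<'E'
from h import *
snap("scene","s5")
p,d=snap("top","t5")
W=cloud("top",d).reshape(-1,3); W2=cloud("scene",grab_frame("scene")[1]).reshape(-1,3)
for W in (W,W2):
  for nm,(x0,x1,y0,y1) in dict(b1=(.38,.56,-.36,-.17),b2=(.46,.63,.325,.46)).items():
    P=W[(W[:,0]>x0)&(W[:,0]<x1)&(W[:,1]>y0)&(W[:,1]<y1)&(W[:,2]>.018)&(W[:,2]<.036)]; print(nm,len(P),rect(P))
E
```

```text
t 8.15 pos [ 0.553  -0.0037  0.3705] z [ 0.623 -0.005 -0.782] y [ 0.782 -0.002  0.623] F [-0.8  0.5  1.2] w 58.1 q [-0.2  -0.61  2.03  0.14  1.07 -0.22]
scene (np.float64(79.0306751363667), array([0.61985078, 0.08502975]), array([0.66252579, 0.27164884]), 2704)
top (np.float64(79.81888363722207), array([0.61708348, 0.09166699]), array([0.65321317, 0.27423361]), 466)
b1 580 (array([ 456.8, -259.4]), array([84.4, 45.9]), np.float32(10.6))
b2 559 (array([547.4, 377. ]), array([84. , 47.5]), np.float32(25.1))
b1 237 (array([ 459.6, -260.5]), array([89. , 44.9]), np.float32(10.7))
b2 235 (array([548.3, 375.9]), array([81. , 48.4]), np.float32(25.0))
```

View pics/s5.png

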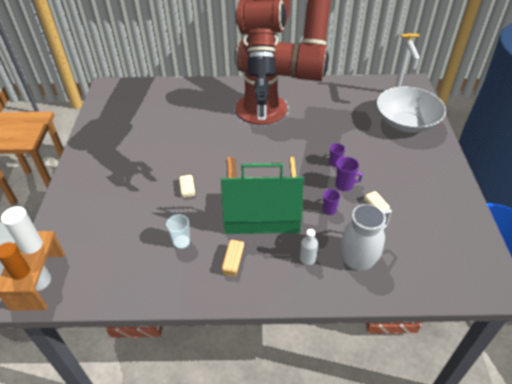

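View pics/t5.png

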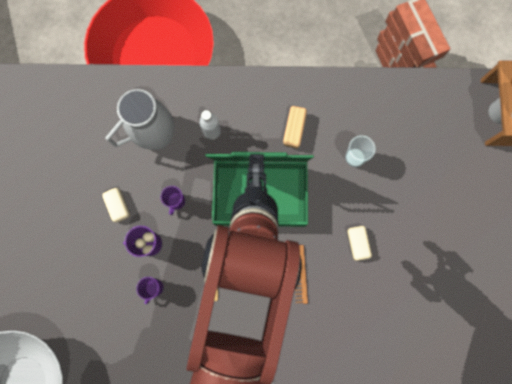

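```bash
python3 - <<'E'
from h import *
a=np.radians(10.7-90)
plan([.4575,-.26,.30],mat([0,0,-1],[np.cos(a),np.sin(a),0]))
E
```

```text
t 8.4 pos [ 0.5525 -0.0034  0.3571] z [ 0.608 -0.002 -0.794] y [ 0.794 -0.004  0.608] F [ 0.7  0.1 -0.4] w 85.3 q [-0.2  -0.6   2.03  0.14  1.07 -0.22]
shift [-0.2571 -0.1091 -0.012 ] rows 6 [-0.0428 -0.0182 -0.002 ]
turn [ 0.544 -0.451  1.327] rows 11 [ 0.0495 -0.041   0.1206]
shift after turn [-0.141   0.2345  0.0571] 6 [-0.0235  0.0391  0.0095]
```

Emit:
step_arm --pt "-0.043 -0.018 -0.002 0 0 0 0.085" --pt "-0.043 -0.018 -0.002 0 0 0 0.085" --pt "-0.043 -0.018 -0.002 0 0 0 0.085" --pt "-0.043 -0.018 -0.002 0 0 0 0.085" --pt "-0.043 -0.018 -0.002 0 0 0 0.085" --pt "-0.043 -0.018 -0.002 0 0 0 0.085" --pt "0 0 0 0.0495 -0.041 0.1206 0.085" --pt "0 0 0 0.0495 -0.041 0.1206 0.085"

```text
time: 9.2
tool_pos: [0.4566, -0.2639, 0.2989]
tool_rot: [0.19, 0.77, 0.578, 0.191]
contact_force: [-0.0, 0.2, -0.1]
gripper_width: 0.997
```

Emit:
step_arm --pt "0 0 0 0.0495 -0.041 0.1206 0.085" --pt "0 0 0 0.0495 -0.041 0.1206 0.085" --pt "0 0 0 0.0495 -0.041 0.1206 0.085" --pt "0 0 0 0.0495 -0.041 0.1206 0.085" --pt "0 0 0 0.0495 -0.041 0.1206 0.085" --pt "0 0 0 0.0495 -0.041 0.1206 0.085" --pt "0 0 0 0.0495 -0.041 0.1206 0.085" --pt "0 0 0 0.0495 -0.041 0.1206 0.085"

```text
time: 10.0
tool_pos: [0.4589, -0.2606, 0.3004]
tool_rot: [0.021, 0.988, 0.151, 0.022]
contact_force: [-0.1, -0.8, -0.1]
gripper_width: 0.994
```

Emit:
step_arm --pt "0 0 0 0.0495 -0.041 0.1206 0.085" --pt "0 0 0 0 0 0 0.085"

```text
time: 10.2
tool_pos: [0.4593, -0.2613, 0.3]
tool_rot: [-0.001, 0.996, 0.093, -0.0]
contact_force: [-0.8, -0.0, -0.2]
gripper_width: 0.99
```

```bash
python3 - <<'E'
from h import *
a=np.radians(10.7-90)
plan([.4575,-.26,.06],mat([0,0,-1],[np.cos(a),np.sin(a),0]))
p,d=snap("wrist","w6"); W=cloud("wrist",d).reshape(-1,3)
P=W[(W[:,0]>.38)&(W[:,0]<.56)&(W[:,1]>-.36)&(W[:,1]<-.17)&(W[:,2]>.016)&(W[:,2]<.036)]; print(len(P),rect(P),np.median(P[:,2]))
E
```

```text
t 10.2 pos [ 0.4593 -0.2613  0.3   ] z [-0.001  0.002 -1.   ] y [ 0.186 -0.983 -0.002] F [-0.8 -0.  -0.2] w 84.5 q [-0.66 -0.21  1.75  0.    1.61  0.72]
shift [-0.0014 -0.0011  0.24  ] rows 6 [-0.0002 -0.0002  0.04  ]
turn [-0.002  0.001  0.   ] rows 1 [-0.0024  0.0007  0.0004]
shift after turn [-0.0016 -0.0016  0.24  ] 6 [-0.0003 -0.0003  0.04  ]
2516 (array([ 455.7, -262.4]), array([85. , 45.6]), np.float32(11.8)) 0.028872741607891078
```

View pics/w6.png

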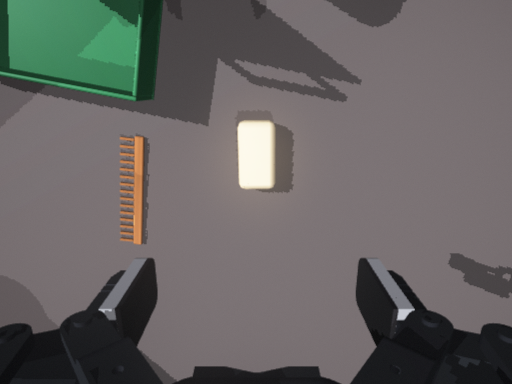

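Emit:
step_arm --pt "-0.003 0 0.048 0 0 0 0.085" --pt "0 0 0.048 0 0 0 0.085" --pt "0 0 0.048 0 0 0 0.085" --pt "0 0 0.048 0 0 0 0.085" --pt "0 0 0.048 0 0 0 0.085" --pt "0 0 0.028 0 0 0 0.085" --pt "0 0 0.026 0 0 0 0.085" --pt "0 0 0 0 0 0 0.07"

```text
time: 11.05
tool_pos: [0.4529, -0.259, 0.0039]
tool_rot: [-0.003, 0.996, 0.094, -0.002]
contact_force: [0.0, 0.5, 0.0]
gripper_width: 0.853
```

Emit:
step_arm --pt "0 0 0 0 0 0 0.05" --pt "0 0 0 0 0 0 0.03" --pt "0 0 0 0 0 0 0.03" --pt "0 0 0 0 0 0 0.03" --pt "0 0 0 0 0 0 0.03"

```text
time: 11.55
tool_pos: [0.458, -0.2628, 0.0108]
tool_rot: [0.002, 0.996, 0.093, 0.003]
contact_force: [0.0, 0.6, 6.9]
gripper_width: 0.522
```

Emit:
step_arm --pt "0 0 -0.02 0 0 0 0.03" --pt "0 0 -0.045 0 0 0 0.03" --pt "0 0 -0.045 0 0 0 0.03" --pt "0 0 -0.045 0 0 0 0.03" --pt "0 0 -0.045 0 0 0 0.03" --pt "0 0 0 0 0 0.094 0.03" --pt "0 0 0 0 0 0.093 0.03" --pt "0 0 0 0 0 0 0.03"

```text
time: 12.35
tool_pos: [0.456, -0.2616, 0.2091]
tool_rot: [0.001, 1.0, 0.0, 0.002]
contact_force: [1.4, -0.6, -0.9]
gripper_width: 0.523
```

```bash
python3 - <<'E'
from h import *
plan([.555,-.06,.20],mat([0,0,-1],[0,-1,0]))
E
```

```text
t 12.35 pos [ 0.456  -0.2616  0.2091] z [ 0.003 -0.001 -1.   ] y [ 0.    -1.     0.001] F [ 1.4 -0.6 -0.9] w 44.7 q [-0.66 -0.17  1.87  0.    1.45  0.91]
shift [ 0.099  -0.2016  0.0091] rows 5 [ 0.0198 -0.0403  0.0018]
turn [ 0.001 -0.003  0.   ] rows 1 [ 0.0012 -0.0032  0.0001]
shift after turn [ 0.099  -0.2016  0.0091] 5 [ 0.0198 -0.0403  0.0018]
```

Emit:
step_arm --pt "0.02 -0.04 0.002 0 0 0 0.03" --pt "0.02 -0.04 0.002 0 0 0 0.03" --pt "0.02 -0.04 0.002 0 0 0 0.03" --pt "0.02 -0.04 0.002 0 0 0 0.03" --pt "0.02 -0.04 0.002 0 0 0 0.03" --pt "0 0 0 0 0 0 0.03"

```text
time: 12.95
tool_pos: [0.5569, -0.0572, 0.1977]
tool_rot: [-0.001, 1.0, 0.004, 0.001]
contact_force: [-0.4, -0.8, -1.3]
gripper_width: 0.522
```

```bash
python3 - <<'E'
from h import *
plan([.555,-.06,.03])
p,d=snap("wrist","w7"); snap("top","t7"); snap("scene","s7")
E
```

```text
t 12.95 pos [ 0.5569 -0.0572  0.1977] z [ 0.002  0.001 -1.   ] y [ 0.008 -1.    -0.001] F [-0.4 -0.8 -1.3] w 44.6 q [-0.24 -0.08  1.8   0.    1.42  1.33]
shift [-0.0022  0.003   0.1677] rows 4 [-0.0006  0.0007  0.0419]
```

View pics/w7.png

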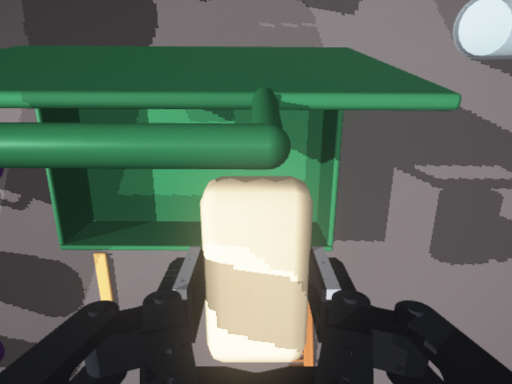

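View pics/t7.png

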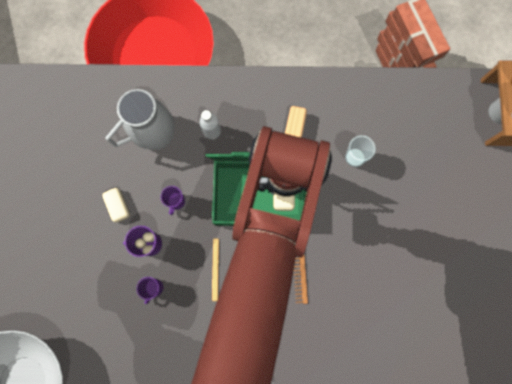

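```bash
python3 - <<'E'
from h import *
print(np.round(camera_info("wrist")["world_from_camera"],3))
for n in ("scene","top"):
  p,d=grab_frame(n); W=cloud(n,d)
  hsv=cv2.cvtColor(p,cv2.COLOR_RGB2HSV); g=(hsv[...,0]>55)&(hsv[...,0]<90)&(hsv[...,1]>100)
  P=W[~g]; P=P[(P[:,2]>.2)&(P[:,0]>.45)&(P[:,0]<.8)&(abs(P[:,1]+.057)<.15)]
  for z in np.arange(.2,.6,.02):
    Q=P[(P[:,2]>z)&(P[:,2]<z+.02)]
    if len(Q): print(n,round(z,2),len(Q),'x',np.round([Q[:,0].min(),Q[:,0].max()],3),'y',np.round([Q[:,1].min(),Q[:,1].max()],3))
E
```

```text
[[ 0.002 -0.955 -0.298  0.632]
 [-1.    -0.001 -0.001 -0.062]
 [ 0.001  0.298 -0.955  0.342]
 [ 0.     0.     0.     1.   ]]
scene 0.2 286 x [0.512 0.636] y [-0.123  0.085]
scene 0.22 81 x [0.546 0.633] y [-0.119  0.093]
scene 0.24 164 x [0.545 0.631] y [-0.117  0.055]
scene 0.26 203 x [0.543 0.63 ] y [-0.122  0.055]
scene 0.28 216 x [0.541 0.58 ] y [-0.126  0.006]
scene 0.3 173 x [0.544 0.579] y [-0.126  0.003]
scene 0.32 96 x [0.562 0.598] y [-0.098 -0.025]
scene 0.34 152 x [0.563 0.597] y [-0.098 -0.025]
scene 0.36 189 x [0.549 0.599] y [-0.097 -0.025]
scene 0.38 134 x [0.556 0.596] y [-0.098 -0.024]
scene 0.4 185 x [0.546 0.596] y [-0.097 -0.024]
scene 0.42 201 x [0.56  0.595] y [-0.105 -0.008]
scene 0.44 145 x [0.45  0.607] y [-0.124  0.021]
scene 0.46 376 x [0.45  0.611] y [-0.129  0.021]
scene 0.48 593 x [0.45  0.611] y [-0.128  0.024]
scene 0.5 949 x [0.45  0.605] y [-0.123  0.024]
scene 0.52 466 x [0.45  0.579] y [-0.113  0.023]
top 0.2 282 x [0.512 0.549] y [-0.087 -0.035]
top 0.22 5 x [0.538 0.547] y [-0.065 -0.033]
top 0.24 47 x [0.544 0.559] y [-0.106 -0.005]
top 0.26 31 x [0.541 0.625] y [-0.107  0.056]
top 0.28 19 x [0.545 0.553] y [-0.017 -0.005]
top 0.3 42 x [0.546 0.562] y [-0.026 -0.009]
top 0.32 29 x [0.52  0.553] y [-0.083 -0.023]
top 0.34 62 x [0.519 0.553] y [-0.091 -0.023]
top 0.36 113 x [0.519 0.547] y [-0.089 -0.025]
top 0.38 35 x [0.521 0.539] y [-0.081 -0.029]
top 0.4 80 x [0.52  0.538] y [-0.08  -0.029]
top 0.42 41 x [0.519 0.531] y [-0.072 -0.034]
top 0.44 63 x [0.46  0.534] y [-0.095 -0.   ]
top 0.46 108 x [0.455 0.604] y [-0.119  0.007]
top 0.48 601 x [0.456 0.607] y [-0.128  0.006]
top 0.5 2492 x [0.45  0.605] y [-0.125  0.006]
top 0.52 1840 x [0.45  0.582] y [-0.116  0.022]
```

View pics/s7.png

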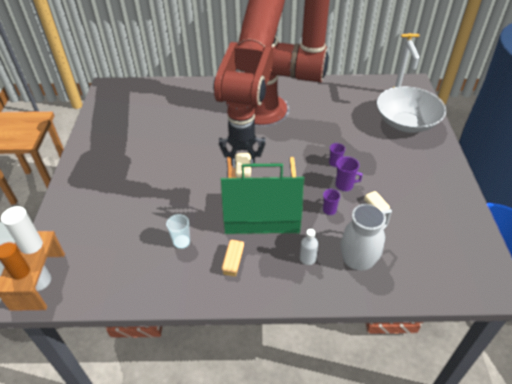

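Emit:
step_arm --pt "-0.005 0.001 0.04 0 0 0 0.03" --pt "0 0 0.045 0 0 0 0.03" --pt "0 0 0.045 0 0 0 0.03" --pt "0 0 0.027 0 0 0 0.03" --pt "0 0 0 0 0 0 0.03"

```text
time: 13.7
tool_pos: [0.5476, -0.0632, 0.037]
tool_rot: [-0.001, 1.0, -0.001, -0.003]
contact_force: [-1.0, 0.4, -0.9]
gripper_width: 0.523
```

```bash
python3 lid.py; python3 - <<'E'
from h import *
snap("wrist","w8"); snap("scene","s8")
E
```

```text
t 13.7 pos [ 0.5476 -0.0632  0.037 ] z [-0.006  0.001 -1.   ] y [-0.002 -1.    -0.001] F [-1.   0.4 -0.9] w 44.7 q [-0.25  0.09  1.92 -0.    1.14  1.32]
scene (np.float64(79.10736328751345), array([0.61955279, 0.08506119]), array([0.66203794, 0.27270717]), 2730)
top (np.float64(79.65349482816629), array([0.61670096, 0.08632471]), array([0.65451912, 0.27270525]), 440)
```

View pics/w8.png

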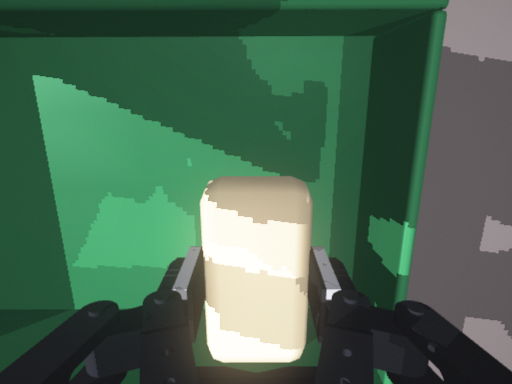

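View pics/s8.png

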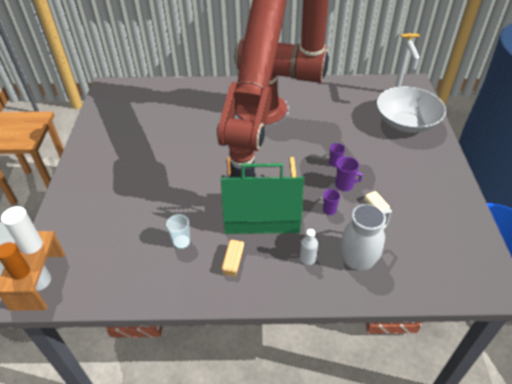

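Emit:
step_arm --pt "0 -0.005 0 0 0 0 0.03" --pt "0 0 0 0 0 0 0.055" --pt "0 0 0 0 0 0 0.062" --pt "0 0 0 0 0 0 0.062" --pt "0 0 -0.045 0 0 0 0.062" --pt "0 0 -0.045 0 0 0 0.07" --pt "0 0 -0.045 0 0 0 0.085" --pt "0 0 -0.045 0 0 0 0.085"

```text
time: 14.7
tool_pos: [0.5508, -0.0576, 0.2238]
tool_rot: [0.0, 1.0, -0.0, 0.001]
contact_force: [1.2, 0.7, 0.1]
gripper_width: 0.997
```

```bash
python3 lid.py; python3 - <<'E'
from h import *
snap("wrist","w9")
p,d=grab_frame("top");p2,d2=grab_frame("scene")
for W in (cloud("top",d).reshape(-1,3),cloud("scene",d2).reshape(-1,3)):
  for nm,(x0,x1,y0,y1) in dict(b2=(.46,.65,.325,.46)).items():
    P=W[(W[:,0]>x0)&(W[:,0]<x1)&(W[:,1]>y0)&(W[:,1]<y1)&(W[:,2]>.018)&(W[:,2]<.036)]; print(nm,len(P),rect(P))
a=np.radians(25-90+180)
plan([.48,.30,.32],mat([0,0,-1],[np.cos(a),np.sin(a),0]))
E
```

```text
t 14.7 pos [ 0.5508 -0.0576  0.2238] z [ 0.003 -0.001 -1.   ] y [-0.    -1.     0.001] F [1.2 0.7 0.1] w 85.1 q [-0.24 -0.11  1.79 -0.    1.46  1.33]
scene (np.float64(79.00084122337849), array([0.62020524, 0.08502442]), array([0.66158436, 0.27194717]), 2710)
top (np.float64(79.78631327073282), array([0.61830236, 0.08607961]), array([0.65436669, 0.27205544]), 181)
b2 560 (array([547.3, 376.9]), array([84.6, 46.9]), np.float32(25.7))
b2 236 (array([547.9, 374.9]), array([82.3, 47.1]), np.float32(25.9))
t 14.95 pos [ 0.5509 -0.0576  0.2217] z [ 0.003 -0.001 -1.   ] y [-0.    -1.     0.001] F [-0.3 -0.3 -0.6] w 85.0 q [-0.24 -0.11  1.79 -0.    1.46  1.33]
shift [-0.0708 -0.3575 -0.0988] rows 8 [-0.0088 -0.0447 -0.0124]
turn [-3.000e-03 -2.000e-03  2.705e+00] rows 19 [-2.000e-04 -1.000e-04  1.424e-01]
shift after turn [-0.0868  0.3541 -0.0983] 8 [-0.0109  0.0443 -0.0123]
```

View pics/w9.png

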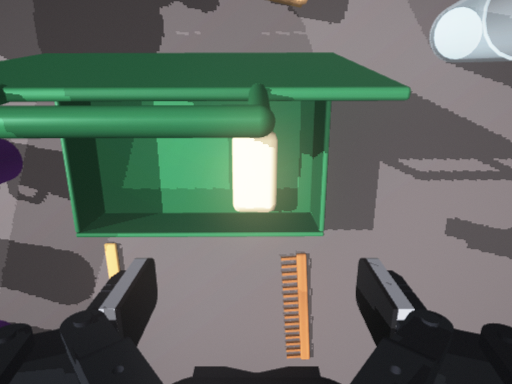

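Emit:
step_arm --pt "0 -0.03 -0.04 0 0 0 0.085" --pt "0 -0.045 -0.04 0 0 0 0.085" --pt "0 -0.048 0 0 0 0 0.085" --pt "0 -0.048 0 0 0 0 0.085" --pt "0 -0.048 0 0 0 0 0.085" --pt "0 -0.048 0 0 0 0 0.085" --pt "0 -0.048 0 0 0 0 0.085" --pt "0 -0.048 0 0 0 0 0.085"

```text
time: 15.75
tool_pos: [0.5498, 0.2994, 0.2917]
tool_rot: [0.001, 1.0, -0.0, -0.001]
contact_force: [1.2, -1.2, 0.5]
gripper_width: 0.994
```

Emit:
step_arm --pt "0 -0.045 0 0 0 0 0.085" --pt "0 -0.026 0 0 0 0 0.085" --pt "0 0 0 0 0 -0.145 0.085" --pt "0 0 0 0 0 -0.145 0.085" --pt "0 0 0 0 0 -0.145 0.085" --pt "0 0 0 0 0 0 0.085"

```text
time: 16.35
tool_pos: [0.5502, 0.3685, 0.2915]
tool_rot: [0.001, 0.976, 0.216, -0.001]
contact_force: [0.2, 0.4, -0.5]
gripper_width: 0.994
```

```bash
python3 - <<'E'
from h import *
p,d=snap("wrist","w10"); W=cloud("wrist",d).reshape(-1,3)
P=W[(W[:,0]>.46)&(W[:,0]<.65)&(W[:,1]>.3)&(W[:,1]<.46)&(W[:,2]>.018)&(W[:,2]<.036)]; c,_,a0=rect(P);print(len(P),rect(P))
a=np.radians(a0-90)
plan([c[0]/1000,c[1]/1000,.004],mat([0,0,-1],[np.cos(a),np.sin(a),0]))
E
```

```text
2687 (array([519.7, 358.7]), array([150. ,  52.5]), np.float32(31.3))
t 16.4 pos [0.5503 0.3684 0.292 ] z [-0.001 -0.003 -1.   ] y [ 0.419 -0.908  0.002] F [-0.3  0.2 -0.7] w 85.1 q [ 0.48  0.11  1.45 -0.    1.58  1.62]
shift [-0.0313 -0.0046  0.288 ] rows 7 [-0.0045 -0.0007  0.0411]
turn [ 0.002  0.002 -0.114] rows 1 [ 0.002   0.0021 -0.1144]
shift after turn [-0.0312 -0.0076  0.288 ] 7 [-0.0045 -0.0011  0.0411]
```

View pics/w10.png

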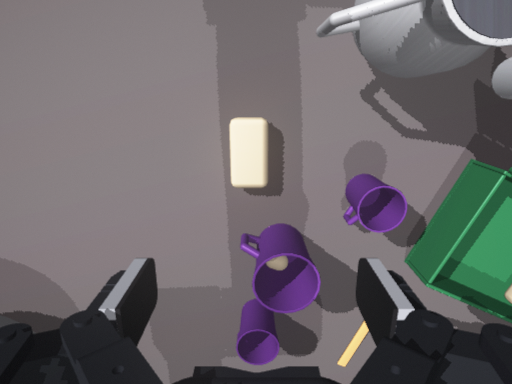

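```bash
python3 - <<'E'
from h import *
p,d=grab_frame("wrist"); W=cloud("wrist",d)
w=W.reshape(-1,3); hsv=cv2.cvtColor(p,cv2.COLOR_RGB2HSV)
m=((hsv[...,2]>150)&(hsv[...,0]<40)).reshape(-1)
P=w[m&(w[:,0]>.48)&(w[:,1]>.32)&(w[:,2]>.018)&(w[:,2]<.036)&(w[:,1]<.46)&(w[:,0]<.62)]; c,_,a0=rect(P);print(len(P),rect(P))
a=np.radians(a0-90)
plan([c[0]/1000,c[1]/1000,.004],mat([0,0,-1],[np.cos(a),np.sin(a),0]))
pur=((hsv[...,0]>125)&(hsv[...,0]<160)&(hsv[...,1]>80)).reshape(-1)
M=w[pur&(np.hypot(w[:,0]-.448,w[:,1]-.284)<.075)]
r=M[M[:,2]>.092]; (cx,cy),rad=cv2.minEnclosingCircle(r[:,:2].astype(np.float32)); print('rim',cx,cy,rad)
h=M[(np.hypot(M[:,0]-cx,M[:,1]-cy)>.041)&(M[:,2]<.07)]; print(len(h)); q=np.median(h,0); print('handle',q,np.degrees(np.arctan2(q[1]-cy,q[0]-cx)))
E
```

```text
2491 (array([546.8, 376.6]), array([83.3, 43.4]), np.float32(25.2))
t 16.45 pos [0.5505 0.3685 0.2925] z [-0.    -0.002 -1.   ] y [ 0.418 -0.908  0.002] F [-0.2  0.2  0.2] w 85.0 q [ 0.48  0.11  1.45 -0.    1.58  1.62]
shift [ 0.0004 -0.0095  0.2885] rows 7 [ 0.0001 -0.0014  0.0412]
turn [ 0.002  0.001 -0.008] rows 1 [ 0.0021  0.0011 -0.0081]
shift after turn [ 1.000e-04 -8.900e-03  2.885e-01] 7 [ 0.     -0.0013  0.0412]
rim 0.4465872049331665 0.2828384041786194 0.03822711482644081
221
handle [0.447672   0.33218883 0.0460874 ] 88.7407619832008
```

Emit:
step_arm --pt "0 -0.009 0.045 0 0 0 0.085" --pt "0 0 0.048 0 0 0 0.085" --pt "0 0 0.048 0 0 0 0.085" --pt "0 0 0.048 0 0 0 0.085" --pt "0 0 0.045 0 0 0 0.085" --pt "0 0 0.028 0 0 0 0.085" --pt "0 0 0.023 0 0 0 0.085" --pt "0 0 0 0 0 0 0.07"

```text
time: 17.25
tool_pos: [0.5444, 0.3745, 0.0042]
tool_rot: [0.002, 0.977, 0.215, -0.003]
contact_force: [-1.5, -0.8, -0.6]
gripper_width: 0.855
```

Emit:
step_arm --pt "0 0 0 0 0 0 0.05" --pt "0 0 0 0 0 0 0.03" --pt "0 0 0 0 0 0 0.03" --pt "0 0 0 0 0 0 0.03" --pt "0 0 -0.045 0 0 0 0.03" --pt "0 0 -0.045 0 0 0 0.03" --pt "0 0 -0.045 0 0 0 0.03" --pt "0 0 -0.045 0 0 0 0.03"

```text
time: 18.05
tool_pos: [0.5472, 0.3767, 0.1919]
tool_rot: [0.001, 0.976, 0.216, 0.001]
contact_force: [0.8, -0.2, -0.8]
gripper_width: 0.52
```

Emit:
step_arm --pt "0 0 -0.045 0 0 0 0.03" --pt "0 0 0 0 0 0.145 0.03" --pt "0 0 0 0 0 0.145 0.03" --pt "0 0 0 0 0 0.145 0.03" --pt "0 0 0 0 0 0 0.03"

```text
time: 18.55
tool_pos: [0.5472, 0.3768, 0.235]
tool_rot: [0.0, 1.0, -0.0, 0.002]
contact_force: [-0.2, -0.0, -1.1]
gripper_width: 0.518
```

```bash
python3 - <<'E'
from h import *
snap("wrist","w11")
plan([.55,.055,.24],mat([0,0,-1],[0,-1,0]))
E
```

```text
t 18.6 pos [0.5473 0.3768 0.2349] z [ 0.003 -0.001 -1.   ] y [ 0.002 -1.     0.001] F [ 0.8  0.6 -2. ] w 44.5 q [ 0.49  0.14  1.51 -0.    1.49  2.06]
shift [ 0.002   0.3218 -0.0049] rows 8 [ 0.0002  0.0402 -0.0006]
turn [ 0.001 -0.003  0.002] rows 1 [ 0.0008 -0.0029  0.0025]
shift after turn [ 0.0027  0.3218 -0.0051] 8 [ 0.0003  0.0402 -0.0006]
```

View pics/w11.png

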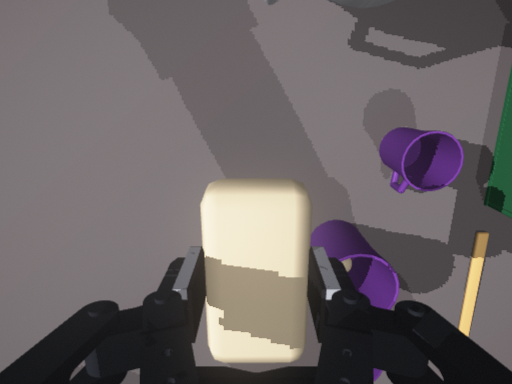

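Emit:
step_arm --pt "0 0.04 0 0 0 0 0.03" --pt "0 0.04 0 0 0 0 0.03" --pt "0 0.04 0 0 0 0 0.03" --pt "0 0.04 0 0 0 0 0.03" --pt "0 0.04 0 0 0 0 0.03" --pt "0 0.04 0 0 0 0 0.03" --pt "0 0.04 0 0 0 0 0.03" --pt "0 0.04 0 0 0 0 0.03"

```text
time: 19.4
tool_pos: [0.547, 0.0553, 0.2351]
tool_rot: [0.0, 1.0, 0.002, 0.002]
contact_force: [-0.4, -0.8, -0.9]
gripper_width: 0.522
```

Emit:
step_arm --pt "0 0 0 0 0 0 0.03" --pt "0 0 0.04 0 0 0 0.03" --pt "0 0 0.045 0 0 0 0.03" --pt "0 0 0.045 0 0 0 0.03" --pt "0 0 0.04 0 0 0 0.03" --pt "0 0 0.025 0 0 0 0.03" --pt "0 0 0 0 0 0 0.03"

```text
time: 20.1
tool_pos: [0.5474, 0.0575, 0.0371]
tool_rot: [0.0, 1.0, 0.001, 0.001]
contact_force: [2.4, 0.9, -2.4]
gripper_width: 0.524
```

```bash
python3 - <<'E'
from h import *
snap("wrist","w12")
plan([.55,.055,.04],mat([0,0,-1],[0,-1,0]))
E
```

```text
t 20.15 pos [0.5474 0.0574 0.0386] z [ 0.001 -0.    -1.   ] y [ 0.002 -1.     0.   ] F [ 0.5 -0.7  0.1] w 44.5 q [-0.03  0.08  1.93 -0.    1.13  1.54]
shift [ 0.0026  0.0024 -0.0014] rows 1 [ 0.0026  0.0024 -0.0014]
turn [ 0.    -0.001  0.002] rows 1 [ 0.0004 -0.0012  0.0022]
shift after turn [ 0.0026  0.0024 -0.0014] 1 [ 0.0026  0.0024 -0.0014]
```

View pics/w12.png

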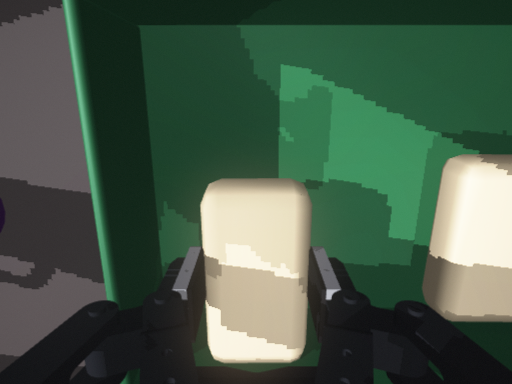

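Emit:
step_arm --pt "0 0 0 0 0 0 0.055" --pt "0 0 0 0 0 0 0.062" --pt "0 0 0 0 0 0 0.062" --pt "0 0 -0.045 0 0 0 0.062" --pt "0 0 -0.045 0 0 0 0.07" --pt "0 0 -0.045 0 0 0 0.085" --pt "0 0 -0.045 0 0 0 0.085" --pt "0 0 -0.045 0 0 0 0.085"

```text
time: 20.95
tool_pos: [0.5469, 0.057, 0.2676]
tool_rot: [0.0, 1.0, 0.0, 0.002]
contact_force: [0.7, 0.5, 0.0]
gripper_width: 0.995
```

```bash
python3 lid.py; python3 - <<'E'
from h import *
snap("wrist","w13")
a=np.radians(70); 
for pitch in (0,20):
  f=np.radians(pitch); u=np.array([np.cos(a),np.sin(a),0]); z=u*np.cos(f)+np.array([0,0,-np.sin(f)])
  plan(np.array([.447,.284,.07])+z*(.019-.13)+[0,0,.15],mat(z,[-np.sin(a),np.cos(a),0]))
E
```

```text
t 20.95 pos [0.5469 0.057  0.2676] z [ 0.004 -0.001 -1.   ] y [ 0.    -1.     0.001] F [0.7 0.5 0. ] w 85.0 q [-0.03 -0.15  1.75 -0.    1.54  1.54]
scene (np.float64(79.05325965779902), array([0.61962979, 0.085133  ]), array([0.66234261, 0.27260893]), 2672)
top (np.float64(79.61299392758225), array([0.61709147, 0.09372434]), array([0.65323572, 0.27363289]), 277)
t 21.1 pos [0.5493 0.0569 0.2708] z [ 0.013 -0.001 -1.   ] y [ 0.    -1.     0.001] F [-0.  -0.1 -0.1] w 85.1 q [-0.03 -0.15  1.74 -0.    1.54  1.54]
shift [-0.1409 -0.1229  0.0489] rows 4 [-0.0352 -0.0307  0.0122]
turn [ 1.455 -1.032  1.472] rows 16 [ 0.0909 -0.0645  0.092 ]
shift after turn [0.0508 0.1738 0.0674] 4 [0.0127 0.0435 0.0168]
t 21.1 pos [0.5493 0.0569 0.2708] z [ 0.013 -0.001 -1.   ] y [ 0.    -1.     0.001] F [-0.  -0.1 -0.1] w 85.1 q [-0.03 -0.15  1.74 -0.    1.54  1.54]
shift [-0.1381 -0.1291  0.011 ] rows 4 [-0.0345 -0.0323  0.0027]
turn [ 1.143 -0.815  1.653] rows 15 [ 0.0762 -0.0544  0.1102]
shift after turn [-0.0132  0.1738  0.074 ] 4 [-0.0033  0.0435  0.0185]
```

View pics/w13.png

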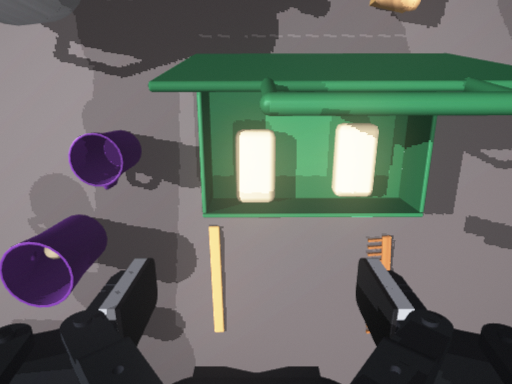

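```bash
cat > kin.py <<'E'
from h import *
from scipy.optimize import least_squares
D=[([-1.39,.05,1.61,0,1.48,-.12],[.1869,-.5964,.2313]),([-.23,-.59,2.09,0,1.63,1.04],[.3868,-.0142,.2578]),([-.34,-1.01,2.4,.23,1.12,-.37],[.4381,-.0171,.2578]),
([-.28,-.92,2.58,.23,.86,-.37],[.4394,-.002,.1216]),([-.26,-.66,2.55,.26,.64,-.42],[.4643,-.002,.0675]),([-.2,-.53,2.2,.16,.83,-.26],[.56,-.0036,.231]),([-.17,-.35,2.03,.14,.82,-.23],[.6261,-.0038,.2549]),
([-.2,-.6,2.03,.14,1.07,-.22],[.5525,-.0034,.3571]),([-.66,-.21,1.75,0,1.61,.72],[.4593,-.2613,.3]),([-.24,-.08,1.8,0,1.42,1.33],[.5569,-.0572,.1977]),([-.25,.09,1.92,0,1.14,1.32],[.5476,-.0632,.037]),([.48,.11,1.45,0,1.58,1.62],[.5503,.3684,.292]),([.49,.14,1.51,0,1.49,2.06],[.5473,.3768,.2349]),([-.03,.08,1.93,0,1.13,1.54],[.5474,.0574,.0386])]
def ori(q): return R.from_euler('ZYZYZ',[q[0],q[1]+q[2],q[3],q[4],q[5]+np.pi/2])
def fk(q,x):
    sx,d,h,ax,az,bx,by,bz,cz=x
    v=np.array([0,0,cz]); 
    w=R.from_euler('ZYZ',[0,0,0])
    p=R.from_euler('YZY',[q[1]+q[2],q[3],q[4]]).apply(v)+R.from_euler('Y',q[1]+q[2]).apply([bx,by,bz])+R.from_euler('Y',q[1]).apply([ax,0,az])+[sx,d,h]
    return R.from_euler('Z',q[0]).apply(p)
X0=[0,.1,.3,0,.4,0,0,.35,.3]
def fit():
    f=lambda x:np.concatenate([fk(q,x)-p for q,p in D])
    reg=lambda x:np.r_[f(x),1e-3*x[6],1e-3*x[3],1e-3*x[0]]
    return least_squares(reg,X0)
if __name__=="__main__":
    r=fit(); print(np.round(r.x,4)); res=r.fun[:-3].reshape(-1,3); print(np.abs(res).max(0))
    s,c,ro=tool(); q=s['joint_pos']; print(np.degrees((ori(q).inv()*ro).magnitude()), fk(q,r.x)-c)
E
python3 kin.py
```

```text
[ 3.200e-03  7.410e-02  2.372e-01 -4.000e-04  4.281e-01  9.730e-02
 -0.000e+00  6.072e-01  2.799e-01]
[0.00239763 0.00306879 0.00331019]Traceback (most recent call last):
  File "kin.py", line 20, in <module>
    s,c,ro=tool(); q=s['joint_pos']; print(np.degrees((ori(q).inv()*ro).magnitude()), fk(q,r.x)-c)
                                                       ~~~^^^
  File "kin.py", line 6, in ori
    def ori(q): return R.from_euler('ZYZYZ',[q[0],q[1]+q[2],q[3],q[4],q[5]+np.pi/2])
                       ~~~~~~~~~~~~^^^^^^^^^^^^^^^^^^^^^^^^^^^^^^^^^^^^^^^^^^^^^^^^^
  File "scipy/spatial/transform/_rotation.pyx", line 1413, in scipy.spatial.transform._rotation.Rotation.from_euler
ValueError: Expected axis specification to be a non-empty string of upto 3 characters, got ZYZYZ
```

```bash
cat >> kin.py <<'E'
E
python3 - <<'E'
s=open('kin.py').read()
s=s.replace("def ori(q): return R.from_euler('ZYZYZ',[q[0],q[1]+q[2],q[3],q[4],q[5]+np.pi/2])","def ori(q): return R.from_euler('ZYZ',[q[0],q[1]+q[2],q[3]])*R.from_euler('YZ',[q[4],q[5]+np.pi/2])")
s=s.replace('if __name__','''XK=[ 3.200e-03,7.410e-02,2.372e-01,-4.000e-04,4.281e-01,9.730e-02,0,6.072e-01,2.799e-01]
LO=np.array([-3.01,-1.01,.06,-1.02,.09,-3.14]);HI=np.array([3.01,2.22,2.58,4.17,2.62,3.14])
def ik(p,Rm,q0):
    T=R.from_matrix(Rm)
    f=lambda q:np.r_[(fk(q,XK)-p)*5,(ori(q).inv()*T).as_rotvec()]
    r=least_squares(f,np.clip(q0,LO+1e-3,HI-1e-3),bounds=(LO,HI)); return r.x,np.linalg.norm(r.fun)
def iks(p,Rm,seed=0,n=40):
    g=np.random.default_rng(seed); out=[]
    for _ in range(n):
        q,e=ik(p,Rm,g.uniform(np.maximum(LO,[-1,-1,.5,-1,.1,-3.1]),np.minimum(HI,[1.5,1.5,2.5,4.1,2.6,3.1])))
        if e<.01 and not any(np.abs(q-o).max()<.05 for o in out): out.append(q)
    return out
def wristpt(q):
    x=XK; p=R.from_euler('Y',q[1]+q[2]).apply([x[5],x[6],x[7]])+R.from_euler('Y',q[1]).apply([x[3],0,x[4]])+[x[0],x[1],x[2]]
    return R.from_euler('Z',q[0]).apply(p)
if __name__''')
open('kin.py','w').write(s)
E
python3 kin.py; python3 - <<'E'
from kin import *
for a0 in (60,75,90):
  for pitch in (0,20,35):
   for sgn in (1,-1):
    a=np.radians(a0);f=np.radians(pitch);u=np.array([np.cos(a),np.sin(a),0]);z=u*np.cos(f)+[0,0,-np.sin(f)]
    T=mat(z,sgn*np.array([-np.sin(a),np.cos(a),0]))
    for q in iks(np.array([.447,.284,.068])+z*.019,T,n=25): print(a0,pitch,'L' if sgn>0 else 'R',np.round(q,2),'wrist',np.round(wristpt(q),3))
E
```

```text
[ 3.200e-03  7.410e-02  2.372e-01 -4.000e-04  4.281e-01  9.730e-02
 -0.000e+00  6.072e-01  2.799e-01]
[0.00239763 0.00306879 0.00331019]
1.9665178762569077e-14 [-0.00019586 -0.00010273 -0.00120814]
60 0 L [-0.05  0.27  2.39  2.    1.36  2.01] wrist [0.317 0.058 0.068]
60 0 R [-0.05  0.27  2.39  2.    1.36 -1.13] wrist [0.317 0.058 0.068]
60 20 L [-0.01 -0.06  2.44  1.69  0.97  2.39] wrist [0.324 0.072 0.157]
60 20 R [-0.01 -0.06  2.44  1.69  0.97 -0.76] wrist [0.324 0.072 0.157]
60 35 L [ 0.07 -0.21  2.41  1.3   0.78  2.81] wrist [0.34  0.099 0.218]
60 35 R [ 0.07 -0.21  2.41  1.3   0.78 -0.33] wrist [0.34  0.099 0.218]
75 0 L [-0.11  0.35  2.26  1.7   1.49  2.1 ] wrist [0.379 0.032 0.068]
75 0 R [-0.11  0.35  2.26  1.7   1.49 -1.04] wrist [0.379 0.032 0.068]
75 20 L [-0.07  0.07  2.31  1.46  1.19  2.39] wrist [0.384 0.047 0.157]
75 20 R [-0.07  0.07  2.31  1.46  1.19 -0.75] wrist [0.384 0.047 0.157]
75 35 L [ 0.01 -0.08  2.3   1.18  1.02  2.68] wrist [0.392 0.078 0.218]
75 35 R [ 0.01 -0.08  2.3   1.18  1.02 -0.46] wrist [0.392 0.078 0.218]
90 0 L [-0.11  0.43  2.11  1.48  1.63  2.16] wrist [0.447 0.023 0.068]
90 0 R [-0.11  0.43  2.11  1.48  1.63 -0.98] wrist [0.447 0.023 0.068]
90 20 L [-0.08  0.19  2.17  1.27  1.38  2.37] wrist [0.447 0.039 0.157]
90 20 R [-0.08  0.19  2.17  1.27  1.38 -0.78] wrist [0.447 0.039 0.157]
90 35 L [-0.01  0.05  2.18  1.06  1.22  2.58] wrist [0.447 0.07  0.218]
90 35 R [-0.01  0.05  2.18  1.06  1.22 -0.57] wrist [0.447 0.07  0.218]
```

```bash
cat > mugpath.py <<'E'
from kin import *
G0=np.array([.447,.284,.055])
def grasp(a0,pitch,sgn):
    a=np.radians(a0);f=np.radians(pitch);u=np.array([np.cos(a),np.sin(a),0]);z=u*np.cos(f)+[0,0,-np.sin(f)]
    return mat(z,sgn*np.array([-np.sin(a),np.cos(a),0]))
def rz(d): return R.from_euler('z',d,degrees=True).as_matrix()
def rx(d): return R.from_euler('x',d,degrees=True).as_matrix()
if __name__=="__main__":
  for a0,pitch in ((80,20),(80,30),(70,20)):
   for sgn in (-1,1):
    T0=grasp(a0,pitch,sgn); qs=iks(G0+T0[:,2]*.019,T0,n=25)
    for q0 in qs:
     for b in (60,40,20,0,-20):
      q=q0; worst=0; ok=True; mn=[9,0]; lo=q0.copy();hi=q0.copy()
      N=30; G1=np.array([.50,.10,.24]); G2=np.array([.55,.07,.165]); wz=9
      path=[(G0+(np.array([.447,.284,.24])-G0)*t,T0) for t in np.linspace(0,1,8)]
      path+=[(np.array([.447,.284,.24])*(1-t)+G1*t, rz((b-a0)*t)@T0) for t in np.linspace(0,1,15)]
      path+=[(G1*(1-t)+G2*t, rx(125*t)@rz(b-a0)@T0) for t in np.linspace(0,1,25)]
      for g,T in path:
        qn,e=ik(g+T[:,2]*.019,T,q); worst=max(worst,e); lo=np.minimum(lo,qn);hi=np.maximum(hi,qn); mn=max(mn[1],np.abs(qn-q).max()),max(mn[1],np.abs(qn-q).max()); q=qn; wz=min(wz,wristpt(q)[2])
      print(a0,pitch,sgn,'b',b,'err',round(worst,3),'jump',round(mn[1],2),'wristz',round(wz,3),'q0',np.round(q0,2),'qend',np.round(q,2),'z',np.round(T[:,2],2))
E
python3 mugpath.py
```

```text
80 20 -1 b 60 err 0.0 jump 0.14 wristz -0.06 q0 [-0.08  0.15  2.26  1.4   1.25 -0.79] qend [0.1  0.78 1.98 3.45 2.26 0.4 ] z [ 0.47 -0.19  0.86]
80 20 -1 b 40 err 0.0 jump 0.1 wristz -0.015 q0 [-0.08  0.15  2.26  1.4   1.25 -0.79] qend [0.04 0.61 2.18 3.24 1.99 0.47] z [ 0.72 -0.07  0.69]
80 20 -1 b 20 err 0.031 jump 0.12 wristz 0.045 q0 [-0.08  0.15  2.26  1.4   1.25 -0.79] qend [-0.09  0.36  2.36  2.96  1.63  0.6 ] z [0.88 0.1  0.46]
80 20 -1 b 0 err 0.056 jump 0.58 wristz 0.114 q0 [-0.08  0.15  2.26  1.4   1.25 -0.79] qend [-0.26  0.05  2.48  2.57  1.24  0.91] z [0.94 0.28 0.2 ]
80 20 -1 b -20 err 0.127 jump 0.71 wristz 0.144 q0 [-0.08  0.15  2.26  1.4   1.25 -0.79] qend [-0.39 -0.18  2.48  2.03  1.02  1.43] z [ 0.88  0.46 -0.07]
80 20 1 b 60 err 0.351 jump 0.13 wristz -0.067 q0 [-0.08  0.15  2.26  1.4   1.25  2.35] qend [0.02 0.8  1.98 3.17 2.31 3.14] z [ 0.47 -0.19  0.86]
80 20 1 b 40 err 0.458 jump 0.1 wristz -0.02 q0 [-0.08  0.15  2.26  1.4   1.25  2.35] qend [0.03 0.62 2.17 3.15 2.01 3.14] z [ 0.72 -0.07  0.69]
80 20 1 b 20 err 0.531 jump 0.18 wristz 0.061 q0 [-0.08  0.15  2.
[... 2644 characters left out ...]
istz -0.067 q0 [-0.06  0.07  2.35  1.55  1.12  2.35] qend [0.02 0.8  1.98 3.17 2.31 3.14] z [ 0.47 -0.19  0.86]
70 20 1 b 40 err 0.458 jump 0.1 wristz -0.02 q0 [-0.06  0.07  2.35  1.55  1.12  2.35] qend [0.03 0.62 2.17 3.15 2.01 3.14] z [ 0.72 -0.07  0.69]
70 20 1 b 20 err 0.531 jump 0.18 wristz 0.061 q0 [-0.06  0.07  2.35  1.55  1.12  2.35] qend [0.23 0.07 2.42 3.57 1.23 3.14] z [0.88 0.1  0.46]
70 20 1 b 0 err 0.536 jump 0.19 wristz 0.144 q0 [-0.06  0.07  2.35  1.55  1.12  2.35] qend [ 0.18 -0.38  2.54  3.67  0.57  3.14] z [0.94 0.28 0.2 ]
70 20 1 b -20 err 0.545 jump 0.26 wristz 0.144 q0 [-0.06  0.07  2.35  1.55  1.12  2.35] qend [ 0.08 -0.56  2.54  3.73  0.09  3.14] z [ 0.88  0.46 -0.07]
```

```bash
cat > mp2.py <<'E'
from mugpath import *
T0=grasp(80,30,-1); q0=[-0.03,0.04,2.26,1.25,1.13,-0.62]
for b,tau,beta in ((-20,125,0),(-20,125,30),(0,125,30),(0,125,0),(-20,125,-30),(-40,125,-30)):
  Te=rz(beta)@rx(tau)@rz(b-beta-80)@T0
  G1=np.array([.53,.08,.24]); G2=np.array([.55,.07,.165]); L=np.array([.447,.284,.24])
  rel=R.from_matrix(T0.T@Te).as_rotvec()
  path=[(G0*(1-t)+L*t,T0) for t in np.linspace(0,1,6)]+[(L*(1-t)+G1*t,T0) for t in np.linspace(0,1,8)]
  N=int(np.ceil(np.linalg.norm(rel)/.145)); path+=[(G1*(1-t)+G2*t,T0@R.from_rotvec(rel*t).as_matrix()) for t in np.linspace(0,1,N+1)]
  q=np.array(q0);j=0;w=9;E=0;rows=[]
  for g,T in path:
    qn,e=ik(g+T[:,2]*.019,T,q); j=max(j,np.abs(qn-q).max());E=max(E,e);q=qn;w=min(w,wristpt(q)[2]);m=T@T0.T@[0,0,1];rows.append((round(np.degrees(np.arccos(m[2]))),round(np.degrees(np.arctan2(m[1],m[0])))))
  print(b,tau,beta,'E',round(E,3),'jump',round(j,2),'wz',round(w,3),np.round(q,2),'z',np.round(T[:,2],2),N,rows[-N-1:])
E
python3 mp2.py
```

```text
-20 125 0 E 0.0 jump 0.12 wz 0.149 [-0.45 -0.01  2.41  1.98  1.27  1.36] z [0.81 0.58 0.04] 18 [(0, 80), (8, -41), (15, -43), (22, -45), (30, -46), (37, -48), (45, -49), (52, -51), (60, -53), (67, -55), (74, -58), (81, -60), (88, -63), (95, -66), (102, -69), (108, -73), (114, -78), (120, -84), (125, -90)]
-20 125 30 E 0.0 jump 0.13 wz 0.185 [-0.46  0.24  1.93  1.14  1.72  1.89] z [ 0.09  0.96 -0.26] 18 [(0, 80), (8, -11), (15, -13), (22, -15), (30, -16), (37, -18), (45, -19), (52, -21), (60, -23), (67, -25), (74, -28), (81, -30), (88, -33), (95, -36), (102, -39), (108, -43), (114, -48), (120, -54), (125, -60)]
0 125 30 E 0.0 jump 0.13 wz 0.183 [-0.51  0.23  2.06  1.4   1.66  1.62] z [ 0.32  0.94 -0.07] 17 [(0, 80), (8, -21), (15, -23), (23, -24), (31, -25), (39, -27), (46, -28), (54, -30), (61, -31), (69, -33), (77, -35), (84, -38), (91, -40), (98, -43), (105, -46), (112, -50), (119, -54), (125, -60)]
0 125 0 E 0.0 jump 0.1 wz 0.087 [-0.34  0.19  2.4   2.39  1.46  0.93] z [0.87 0.41 0.29] 17 [(0, 80), (8, -51), (15, -53), (23, -54), (31, -55), (39, -57), (46, -58), (54, -60), (61, -61), (69, -63), (77, -65), (84, -68), (91, -70), (98, -73), (105, -76), (112, -80), (119, -84), (125, -90)]
-20 125 -30 E 0.0 jump 0.18 wz 0.041 [0.11 0.32 2.35 3.39 1.54 0.37] z [ 0.9  -0.15  0.41] 18 [(0, 80), (8, -71), (15, -73), (22, -75), (30, -76), (37, -78), (45, -79), (52, -81), (60, -83), (67, -85), (74, -88), (81, -90), (88, -93), (95, -96), (102, -99), (108, -103), (114, -108), (120, -114), (125, -120)]
-40 125 -30 E 0.0 jump 0.15 wz 0.094 [-0.02 -0.    2.49  3.12  1.09  0.63] z [0.99 0.   0.16] 19 [(0, 80), (7, -62), (15, -63), (22, -65), (29, -67), (37, -69), (44, -70), (51, -72), (58, -75), (65, -77), (72, -79), (79, -82), (86, -85), (93, -88), (99, -92), (105, -96), (111, -101), (116, -106), (121, -113), (125, -120)]
```

```bash
cat > sim.py <<'E'
from kin import *
def sim(p,Rm,mode):  # from current; mode list: 't' translate to p, 'r' rotate
    s,c,r=tool(); q=np.array(s['joint_pos']); T=r.as_matrix(); out=[];E=0;J=0
    for mchar in mode:
        if mchar=='t': seq=[(c+(np.array(p)-c)*t,T) for t in np.linspace(0,1,10)]; 
        else:
            v=R.from_matrix(T.T@Rm).as_rotvec(); seq=[(c,T@R.from_rotvec(v*t).as_matrix()) for t in np.linspace(0,1,20)]
        for a,b in seq:
            qn,e=ik(a,b,q);E=max(E,e);J=max(J,np.abs(qn-q).max());q=qn
        c,T=seq[-1]
    print(mode,'E',round(E,4),'J',round(J,2),np.round(q,2))
E
python3 - <<'E'
from sim import *
from mugpath import grasp,G0
T0=grasp(80,30,-1); pre=G0+T0[:,2]*(.019-.13)+[0,0,.10]
sim(pre,T0,'tr');sim(pre,T0,'rt')
plan(pre,T0); print(pre)
E
```

```text
tr E 0.0 J 0.13 [-0.32 -0.4   2.28  1.03  1.53 -0.34]
rt E 0.0 J 0.11 [-0.32 -0.4   2.28  1.03  1.53 -0.34]
t 21.1 pos [0.5493 0.0569 0.2708] z [ 0.013 -0.001 -1.   ] y [ 0.    -1.     0.001] F [-0.  -0.1 -0.1] w 85.1 q [-0.03 -0.15  1.74 -0.    1.54  1.54]
shift [-0.1198 -0.1325  0.0587] rows 3 [-0.0399 -0.0442  0.0196]
turn [ 0.734  0.856 -1.252] rows 12 [ 0.0612  0.0713 -0.1043]
shift after turn [ 0.0026 -0.1402  0.1252] 4 [ 0.0007 -0.0351  0.0313]
[0.43030741 0.18933159 0.2105    ]
```

Emit:
step_arm --pt "-0.04 -0.044 0.0 0 0 0 0.085" --pt "-0.04 -0.044 0.03 0 0 0 0.085" --pt "-0.04 -0.044 0.029 0 0 0 0.085" --pt "0 0 0 0.0612 0.0713 -0.1043 0.085" --pt "0 0 0 0.0612 0.0713 -0.1043 0.085" --pt "0 0 0 0.0612 0.0713 -0.1043 0.085" --pt "0 0 0 0.0612 0.0713 -0.1043 0.085" --pt "0 0 0 0.0612 0.0713 -0.1043 0.085"

```text
time: 21.9
tool_pos: [0.4526, 0.1606, 0.2191]
tool_rot: [-0.15, 0.938, 0.258, 0.177]
contact_force: [1.3, -0.6, 0.4]
gripper_width: 0.995
```

Emit:
step_arm --pt "0 0 0 0.0612 0.0713 -0.1043 0.085" --pt "0 0 0 0.0612 0.0713 -0.1043 0.085" --pt "0 0 0 0.0612 0.0713 -0.1043 0.085" --pt "0 0 0 0.0612 0.0713 -0.1043 0.085" --pt "0 0 0 0.0612 0.0713 -0.1043 0.085" --pt "0 0 0 0.0612 0.0713 -0.1043 0.085" --pt "0 0 0 0.0612 0.0713 -0.1043 0.085" --pt "0 0 0 0 0 0 0.085"

```text
time: 22.7
tool_pos: [0.4528, 0.1596, 0.2171]
tool_rot: [-0.326, 0.667, 0.553, 0.378]
contact_force: [-0.2, -0.2, -0.4]
gripper_width: 0.996
```

```bash
python3 - <<'E'
from h import *
from mugpath import grasp,G0
T0=grasp(80,30,-1); pre=G0+T0[:,2]*(.019-.13)
plan(pre,T0)
p,d=snap("wrist","w14"); snap("scene","s14"); W=cloud("wrist",d).reshape(-1,3); hsv=cv2.cvtColor(p,cv2.COLOR_RGB2HSV)
pur=((hsv[...,0]>125)&(hsv[...,0]<160)&(hsv[...,1]>80)).reshape(-1)
M=W[pur&(np.hypot(W[:,0]-.448,W[:,1]-.284)<.06)]
for z0,z1 in ((.09,.105),(.02,.08)):
  r=M[(M[:,2]>z0)&(M[:,2]<z1)]; print(len(r),r[:,0].min(),r[:,0].max(),r[:,1].min(),r[:,1].max(), M[:,2].max())
E
```

```text
t 22.7 pos [0.4528 0.1596 0.2171] z [ 0.144  0.854 -0.501] y [ 0.984 -0.176 -0.017] F [-0.2 -0.2 -0.4] w 85.0 q [-0.37 -0.32  2.22  1.01  1.57 -0.36]
shift [-0.0799 -0.0256  0.0755] rows 2 [-0.04   -0.0128  0.0378]
turn [-0.007  0.001 -0.016] rows 1 [-0.0066  0.001  -0.0162]
shift after turn [-0.0796 -0.0274  0.0753] 2 [-0.0398 -0.0137  0.0376]
1742 0.4088360597019849 0.4835899945432385 0.24475632886569426 0.3212879081806865 0.10468447559631588
3253 0.4139959450406661 0.47853126500617627 0.248084782815941 0.31703606112065547 0.10468447559631588
```

View pics/w14.png

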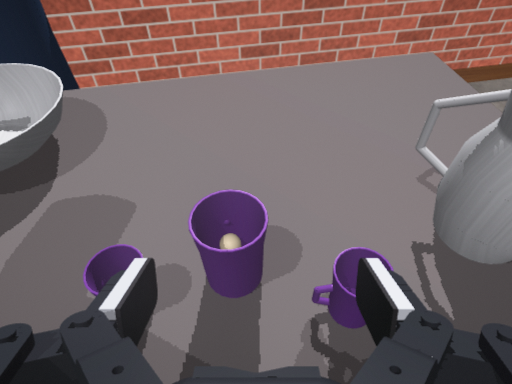

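View pics/s14.png

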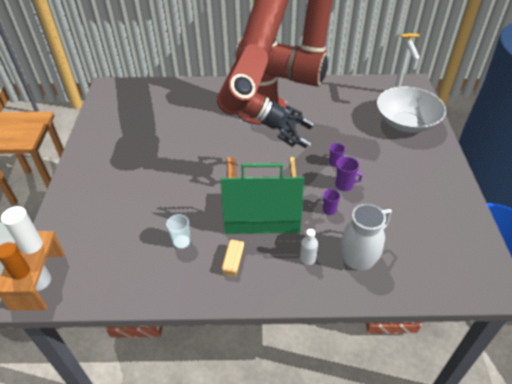

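Emit:
step_arm --pt "-0.04 -0.013 0.0 -0.0066 0 -0.0162 0.085" --pt "-0.04 -0.014 0.0 0 0 0 0.085" --pt "0 0 0.04 0 0 0 0.085" --pt "0 0 0.035 0 0 0 0.085" --pt "0 0 0.03 0 0 0 0.085" --pt "0 0 0 0 0 0 0.085"

```text
time: 23.4
tool_pos: [0.4335, 0.2172, 0.0969]
tool_rot: [-0.32, 0.662, 0.56, 0.382]
contact_force: [-0.5, 0.3, 0.7]
gripper_width: 0.993
```

```bash
python3 - <<'E'
from h import *
from mugpath import grasp,G0
G0=np.array([.4463,.2835,.055])
T0=grasp(80,30,-1); pre=G0+T0[:,2]*(.019)
plan(pre,T0)
p,d=snap("wrist","w15")
E
```

```text
t 23.4 pos [0.4335 0.2172 0.0969] z [ 0.147  0.852 -0.502] y [ 0.986 -0.168  0.003] F [-0.5  0.3  0.7] w 84.8 q [-0.24 -0.15  2.32  1.09  1.34 -0.56]
shift [-0.0023  0.0014  0.0984] rows 3 [-0.0008  0.0005  0.0328]
turn [-0.003  0.003  0.006] rows 1 [-0.0029  0.0029  0.0056]
shift after turn [-0.0026  0.0011  0.0984] 3 [-0.0009  0.0004  0.0328]
```

View pics/w15.png

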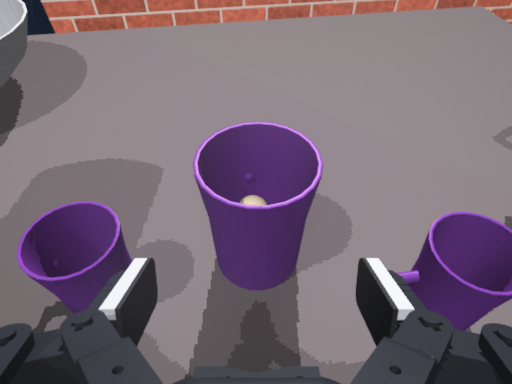

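```bash
python3 - <<'E'
from h import *
s,c,r=tool()
p,d=grab_frame("wrist"); W=cloud("wrist",d); hsv=cv2.cvtColor(p,cv2.COLOR_RGB2HSV)
pur=((hsv[...,0]>120)&(hsv[...,0]<165)&(hsv[...,1]>80))
for nm,sl in (("mug2",(slice(200,350),slice(380,512))),("mug1",(slice(190,320),slice(10,150)))):
    m=np.zeros_like(pur);m[sl]=True
    P=W[m&pur]; P=P[P[:,2]>.005]; T=r.inv().apply(P-c)
    print(nm,len(P)); 
    for k in ([T[:,1].argmin()] if nm=="mug2" else [T[:,1].argmax()]): print('closest',T[k],P[k])
    for lo in np.arange(-.1,.2,.02):
        q=T[(T[:,2]>lo)&(T[:,2]<lo+.02)]
        if len(q)>5: print(round(lo,2),len(q),'y',q[:,1].min().round(4),q[:,1].max().round(4),'x',q[:,0].min().round(3),q[:,0].max().round(3))
E
```

```text
mug2 9102
closest [ 0.01331446  0.05314262 -0.0547457 ] [0.47970109 0.16726518 0.13732447]
-0.06 30 y 0.0531 0.0621 x 0.008 0.014
-0.04 21 y 0.0557 0.0577 x 0.008 0.009
0.0 1098 y 0.1005 0.1398 x -0.039 -0.014
0.02 2734 y 0.0972 0.1508 x -0.068 -0.003
0.04 3843 y 0.0911 0.1505 x -0.071 0.005
0.06 1372 y 0.1036 0.1466 x -0.05 -0.009
mug1 8396
closest [ 0.0134648  -0.05119748 -0.05498745] [0.37684    0.18477033 0.13700398]
-0.06 7 y -0.0551 -0.0512 x 0.008 0.014
0.0 533 y -0.1234 -0.0884 x -0.026 -0.014
0.02 2480 y -0.1342 -0.0786 x -0.055 -0.002
0.04 2503 y -0.1333 -0.0789 x -0.063 0.01
0.06 2773 y -0.1295 -0.0832 x -0.047 0.01
0.08 100 y -0.1224 -0.106 x -0.046 -0.033
```

Emit:
step_arm --pt "0 0.001 0.035 0 0 0 0.085" --pt "-0.001 0 0.033 0 0 0 0.085" --pt "-0.001 0 0.03 0 0 0 0.085" --pt "0 0 0 0 0 0 0.085" --pt "0 0 0 0 0 0 0.07" --pt "0 0 0 0 0 0 0.06" --pt "0 0 0 0 0 0 0.055" --pt "0 0 0 0 0 0 0.055"

```text
time: 24.3
tool_pos: [0.4526, 0.2966, 0.0492]
tool_rot: [-0.319, 0.661, 0.559, 0.386]
contact_force: [-1.5, -0.7, 7.3]
gripper_width: 0.78
```

```bash
python3 - <<'E'
from h import *
from mugpath import grasp,G0
T0=grasp(80,30,-1)
plan([.4463+.0028,.2835+.016,.0455],T0)
p,d=snap("wrist","w16")
E
```

```text
t 24.3 pos [0.4526 0.2966 0.0492] z [ 0.154  0.852 -0.5  ] y [ 0.985 -0.172  0.009] F [-1.5 -0.7  7.3] w 66.6 q [-0.04  0.03  2.26  1.24  1.14 -0.62]
shift [-0.0021 -0.004   0.0038] rows 1 [-0.0021 -0.004   0.0038]
turn [ 0.004 -0.     0.009] rows 1 [ 0.0036 -0.0004  0.0087]
shift after turn [-0.0021 -0.004   0.0038] 1 [-0.0021 -0.004   0.0038]
```

View pics/w16.png

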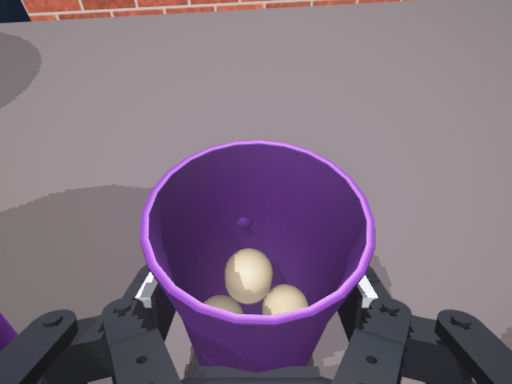

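```bash
python3 - <<'E'
from h import *
s,c,r=tool(); np.savez("grasp.npz",p=c,R=r.as_matrix()); print(r.as_matrix().round(4))
plan(c+np.array([0,0,.19]))
E
```

```text
[[ 0.0782  0.985   0.1539]
 [ 0.4934 -0.1724  0.8525]
 [ 0.8663  0.0092 -0.4995]]
t 24.35 pos [0.4526 0.2967 0.0492] z [ 0.154  0.853 -0.5  ] y [ 0.985 -0.172  0.009] F [-2.6 -1.3  6. ] w 66.6 q [-0.04  0.03  2.26  1.24  1.14 -0.62]
shift [ 0.1646  0.0017 -0.0949] rows 4 [ 0.0411  0.0004 -0.0237]
```

Emit:
step_arm --pt "0.01 0 -0.0058 0 0 0 0.055" --pt "0.03 0 -0.0173 0 0 0 0.055" --pt "0.04 0 -0.0231 0 0 0 0.055" --pt "0.04 0 -0.0231 0 0 0 0.055" --pt "0.04 0 -0.0231 0 0 0 0.055" --pt "0 0 0 0 0 0 0.055"

```text
time: 24.95
tool_pos: [0.4539, 0.297, 0.2408]
tool_rot: [-0.314, 0.66, 0.561, 0.39]
contact_force: [0.9, 0.2, -0.7]
gripper_width: 0.781
```

```bash
python3 - <<'E'
from h import *
s,c,r=tool(); g=c-r.as_matrix()[:,2]*.019
print('g',g)
plan(np.array([.53,.08,.24])+r.as_matrix()[:,2]*.019)
snap("scene","s17");snap("wrist","w17")
E
```

```text
g [0.45082822 0.28084634 0.2502644 ]
t 24.95 pos [0.4539 0.297  0.2408] z [ 0.162  0.851 -0.499] y [ 0.984 -0.174  0.022] F [ 0.9  0.2 -0.7] w 66.7 q [-0.04 -0.38  2.22  1.09  1.31 -0.19]
shift [-0.1029  0.1127 -0.1531] rows 4 [-0.0257  0.0282 -0.0383]
```

View pics/s17.png

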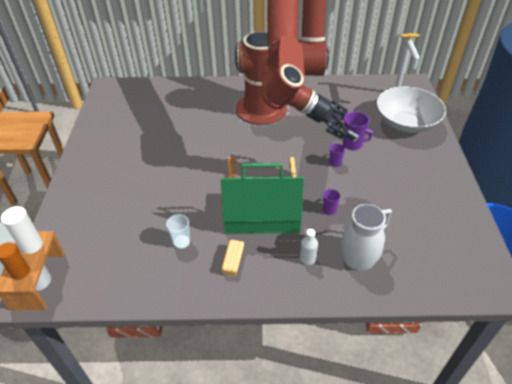

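View pics/w17.png

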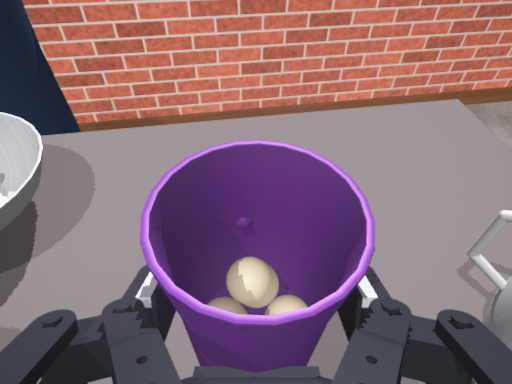

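Emit:
step_arm --pt "-0.017 0.019 -0.0255 0 0 0 0.055" --pt "-0.017 0.019 -0.0255 0 0 0 0.055" --pt "-0.017 0.019 -0.0255 0 0 0 0.055" --pt "-0.017 0.019 -0.0255 0 0 0 0.055" --pt "-0.017 0.019 -0.0255 0 0 0 0.055" --pt "-0.017 0.018 -0.0255 0 0 0 0.055" --pt "0 0 0 0 0 0 0.055"

```text
time: 25.75
tool_pos: [0.5312, 0.094, 0.2186]
tool_rot: [-0.319, 0.664, 0.556, 0.384]
contact_force: [-1.0, 0.2, -1.9]
gripper_width: 0.776
```

```bash
python3 - <<'E'
from sim import *
from mugpath import rx,rz
s,c,r=tool(); T=r.as_matrix(); g=c-T[:,2]*.019; print('g',g,s['time'])
T0=np.load("grasp.npz")['R']
Te=rx(125)@rz(-100)@T0
v=R.from_matrix(T.T@Te).as_rotvec(); print('rotvec',v,np.linalg.norm(v))
N=20; G2=np.array([.545,.075,.16]); rows=[]; q=s['joint_pos']
pc=c; Tc=T
for k in range(1,N+1):
    Tk=T@R.from_rotvec(v*k/N).as_matrix(); t=k/N; gk=g*(1-t)+G2*t; pk=gk+Tk[:,2]*.019
    sh=Tc.T@(pk-pc); qn,e=ik(pk,Tk,q); m=Tk@T0.T@[0,0,1]; lip=gk+.045*m+.038*(-(np.array([0,0,1])-m*m[2]))/np.linalg.norm(np.array([0,0,1])-m*m[2])
    print(k,np.round(sh,4),np.round(v/N,4),'e',round(e,4),'dq',np.round(np.abs(qn-q).max(),2),'tilt',round(np.degrees(np.arccos(m[2]))),'lip',np.round(lip,3),'q',np.round(qn,2)); q=qn;pc=pk;Tc=Tk
E
```

```text
g [0.52827237 0.07783075 0.22816762] 25.75
rotvec [0.20354817 1.17051869 2.23750938] 2.533376027193835
1 [-0.0018  0.0007  0.0017] [0.0102 0.0585 0.1119] e 0.0 dq 0.08 tilt 7 lip [0.563 0.051 0.265] q [-0.45 -0.05  2.01  1.04  1.62 -0.36]
2 [-0.0018  0.0011  0.0015] [0.0102 0.0585 0.1119] e 0.0 dq 0.08 tilt 14 lip [0.566 0.046 0.256] q [-0.46 -0.01  2.01  1.08  1.64 -0.28]
3 [-0.0017  0.0014  0.0013] [0.0102 0.0585 0.1119] e 0.0 dq 0.08 tilt 20 lip [0.568 0.042 0.247] q [-0.47  0.01  2.02  1.13  1.66 -0.2 ]
4 [-0.0016  0.0017  0.0011] [0.0102 0.0585 0.1119] e 0.0 dq 0.08 tilt 27 lip [0.57  0.039 0.237] q [-0.48  0.04  2.03  1.18  1.67 -0.12]
5 [-0.0015  0.002   0.001 ] [0.0102 0.0585 0.1119] e 0.0 dq 0.08 tilt 34 lip [0.571 0.036 0.227] q [-0.49  0.06  2.04  1.23  1.68 -0.04]
6 [-0.0013  0.0023  0.0008] [0.0102 0.0585 0.1119] e 0.0 dq 0.08 tilt 41 lip [0.572 0.034 0.217] q [-0.5   0.08  2.06  1.28  1.69  0.04]
7 [-0.001   0.0026  0.0006] [0.0102 0.0585 0.1119] e 0.0 dq 0.08 tilt 47 lip [0.572 0.032 0.207] q [-0.5   0.1   2.07  1.33  1.69  0.13]
8 [-0.0007  0.0028  0.0005] [0.0102 0.0
[... 1030 characters left out ...]
2.27  1.75  1.55  0.83]
16 [0.0022 0.0032 0.    ] [0.0102 0.0585 0.1119] e 0.0 dq 0.1 tilt 104 lip [0.553 0.043 0.126] q [-0.5   0.11  2.3   1.81  1.5   0.93]
17 [0.0026 0.0031 0.0001] [0.0102 0.0585 0.1119] e 0.0 dq 0.1 tilt 110 lip [0.55  0.047 0.119] q [-0.49  0.09  2.33  1.86  1.46  1.03]
18 [0.0029 0.0029 0.0001] [0.0102 0.0585 0.1119] e 0.0 dq 0.1 tilt 115 lip [0.548 0.051 0.113] q [-0.48  0.06  2.36  1.9   1.4   1.13]
19 [0.0032 0.0027 0.0002] [0.0102 0.0585 0.1119] e 0.0 dq 0.11 tilt 120 lip [0.546 0.056 0.108] q [-0.46  0.03  2.39  1.95  1.34  1.23]
20 [0.0035 0.0024 0.0003] [0.0102 0.0585 0.1119] e 0.0 dq 0.11 tilt 125 lip [0.545 0.06  0.103] q [-0.44 -0.01  2.42  1.99  1.27  1.34]
```

Emit:
step_arm --pt "-0.0018 0.0007 0.0017 0.0102 0.0585 0.1119 0.055" --pt "-0.0018 0.0011 0.0015 0.0102 0.0585 0.1119 0.055" --pt "-0.0017 0.0014 0.0013 0.0102 0.0585 0.1119 0.055" --pt "-0.0016 0.0017 0.0011 0.0102 0.0585 0.1119 0.055" --pt "-0.0015 0.002 0.001 0.0102 0.0585 0.1119 0.055" --pt "-0.0013 0.0023 0.0008 0.0102 0.0585 0.1119 0.055" --pt "-0.001 0.0026 0.0006 0.0102 0.0585 0.1119 0.055" --pt "-0.0007 0.0028 0.0005 0.0102 0.0585 0.1119 0.055"

```text
time: 26.55
tool_pos: [0.5387, 0.0989, 0.2]
tool_rot: [-0.596, 0.72, 0.145, 0.324]
contact_force: [-0.2, -0.2, -2.1]
gripper_width: 0.779
```

Emit:
step_arm --pt "-0.0004 0.003 0.0004 0.0102 0.0585 0.1119 0.055" --pt "-0.0001 0.0032 0.0002 0.0102 0.0585 0.1119 0.055" --pt "0.0003 0.0033 0.0002 0.0102 0.0585 0.1119 0.055" --pt "0.0007 0.0033 0.0001 0.0102 0.0585 0.1119 0.055" --pt "0 0 0 0 0 0 0.055"

```text
time: 27.05
tool_pos: [0.5439, 0.0981, 0.188]
tool_rot: [-0.68, 0.68, -0.081, 0.261]
contact_force: [-0.9, 0.4, -2.3]
gripper_width: 0.777
```

```bash
cat > pour.py <<'E'
from sim import *
from mugpath import rx,rz
import sys
s,c,r=tool(); T=r.as_matrix(); g=c-T[:,2]*.019; print('g',g,s['time'],'F',s['contact_force'].round(1),'w',s['gripper_width']*85.4)
T0=np.load("grasp.npz")['R']; m=T@T0.T@[0,0,1]
up=np.array([0,0,1.]);v_=-(up-m*m[2]);v_/=np.linalg.norm(v_);lip=g+.045*m+.038*v_
print('tilt',np.degrees(np.arccos(m[2])),'bearing',np.degrees(np.arctan2(m[1],m[0])),'lip',lip.round(3),'q',np.round(s['joint_pos'],2),'down in tool',(T.T@[0,0,-1]).round(3),'+y',(T.T@[0,1,0]).round(3))
Te=rx(float(sys.argv[1]))@rz(-100)@T0
v=R.from_matrix(T.T@Te).as_rotvec(); N=int(sys.argv[2]); G2=np.array(eval(sys.argv[3])); q=s['joint_pos']; pc=c; Tc=T
for k in range(1,N+1):
    Tk=T@R.from_rotvec(v*k/N).as_matrix(); t=k/N; gk=g*(1-t)+G2*t; pk=gk+Tk[:,2]*.019
    sh=Tc.T@(pk-pc); qn,e=ik(pk,Tk,q); m=Tk@T0.T@[0,0,1]; v_=-(up-m*m[2]);v_/=np.linalg.norm(v_);lip=gk+.045*m+.038*v_
    print(k,np.round(sh,4),np.round(v/N,4),'e',round(e,4),'dq',np.round(np.abs(qn-q).max(),2),'tilt',round(np.degrees(np.arccos(m[2]))),'lip',np.round(lip,3)); q=qn;pc=pk;Tc=Tk
E
python3 pour.py 128 8 "[.545,.08,.15]"
python3 - <<'E'
from h import *
snap("scene","s18");snap("top","t18");snap("wrist","w18")
E
```

```text
g [0.53510567 0.08129325 0.18679197] 27.05 F [-0.9  0.4 -2.3] w 66.34659502278448
tilt 80.02079911744315 bearing -59.032118476136134 lip [0.561 0.038 0.157] q [-0.51  0.14  2.2   1.59  1.63  0.56] down in tool [-0.246  0.967 -0.061] +y [-0.465 -0.062  0.883]
1 [0.0011 0.0045 0.0001] [0.0155 0.0585 0.1156] e 0.0 dq 0.08 tilt 87 lip [0.559 0.04  0.147]
2 [0.0017 0.0045 0.0001] [0.0155 0.0585 0.1156] e 0.0 dq 0.09 tilt 93 lip [0.556 0.042 0.137]
3 [0.0022 0.0044 0.    ] [0.0155 0.0585 0.1156] e 0.0 dq 0.09 tilt 100 lip [0.554 0.046 0.128]
4 [0.0027 0.0043 0.    ] [0.0155 0.0585 0.1156] e 0.0 dq 0.09 tilt 106 lip [0.551 0.05  0.12 ]
5 [0.0032 0.004  0.0001] [0.0155 0.0585 0.1156] e 0.0 dq 0.1 tilt 112 lip [0.549 0.054 0.112]
6 [0.0037 0.0038 0.0002] [0.0155 0.0585 0.1156] e 0.0 dq 0.1 tilt 118 lip [0.547 0.059 0.105]
7 [0.0041 0.0035 0.0003] [0.0155 0.0585 0.1156] e 0.0 dq 0.1 tilt 123 lip [0.546 0.063 0.098]
8 [0.0045 0.0031 0.0004] [0.0155 0.0585 0.1156] e 0.0 dq 0.11 tilt 128 lip [0.545 0.068 0.092]
```

View pics/s18.png

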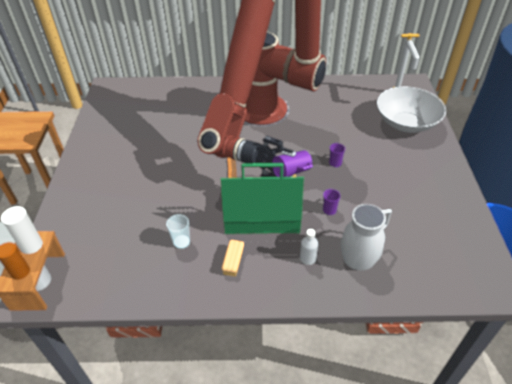

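View pics/t18.png

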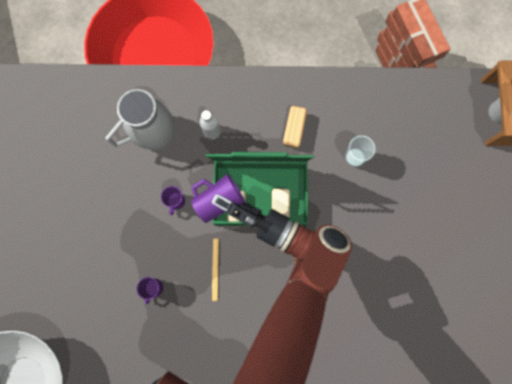

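View pics/w18.png

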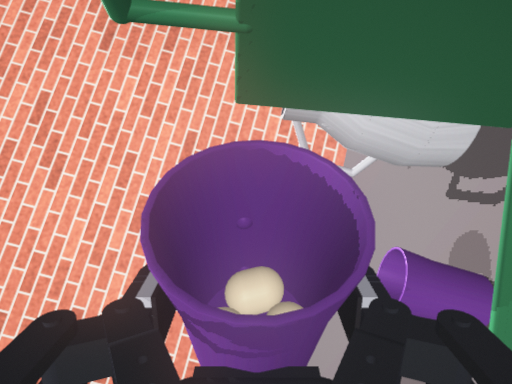

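Emit:
step_arm --pt "0.0011 0.0045 0 0.0155 0.0585 0.1156 0.055" --pt "0.0017 0.0045 0 0.0155 0.0585 0.1156 0.055" --pt "0.0011 0.0022 0 0.0078 0.0293 0.0578 0.055" --pt "0.0011 0.0022 0 0.0078 0.0293 0.0578 0.055" --pt "0.0013 0.0022 0 0.0078 0.0293 0.0578 0.055" --pt "0.0013 0.0022 0 0.0078 0.0293 0.0578 0.055" --pt "0.0016 0.002 0 0.0078 0.0293 0.0578 0.055" --pt "0.0016 0.002 0 0.0078 0.0293 0.0578 0.055"

```text
time: 28.0
tool_pos: [0.5573, 0.0919, 0.1701]
tool_rot: [0.733, -0.558, 0.354, -0.158]
contact_force: [0.4, 0.8, -0.6]
gripper_width: 0.784
```

Emit:
step_arm --pt "0.0018 0.0019 0 0.0078 0.0293 0.0578 0.055" --pt "0.0018 0.0019 0 0.0078 0.0293 0.0578 0.055" --pt "0.002 0.0018 0 0.0078 0.0293 0.0578 0.055" --pt "0.002 0.0018 0 0.0078 0.0293 0.0578 0.055" --pt "0.0022 0.0016 0 0.0078 0.0293 0.0578 0.055" --pt "0.0022 0.0016 0 0.0078 0.0293 0.0578 0.055" --pt "0 0 0 0 0 0 0.055" --pt "0 0 0 0 0 0 0.055"

```text
time: 28.8
tool_pos: [0.5618, 0.0892, 0.1552]
tool_rot: [0.729, -0.456, 0.503, -0.086]
contact_force: [0.1, -0.1, -0.7]
gripper_width: 0.779
```

```bash
python3 pour.py 140 2 "[.545,.08,.15]"
python3 - <<'E'
from h import *
snap("scene","s19");snap("top","t19",1.5);snap("wrist","w19")
E
```

```text
g [0.54635671 0.07825488 0.15373052] 28.8 F [ 0.1 -0.1 -0.7] w 66.49000516537875
tilt 127.76891180926864 bearing -89.55723153607342 lip [0.546 0.066 0.096] q [-0.43  0.04  2.41  2.03  1.31  1.33] down in tool [ 0.654  0.752 -0.077] +y [-0.585  0.569  0.578]
1 [-0.0002  0.0012 -0.0002] [ 0.0478 -0.0331  0.0896] e 0.0 dq 0.07 tilt 134 lip [0.546 0.073 0.093]
2 [-0.      0.0011 -0.0003] [ 0.0478 -0.0331  0.0896] e 0.0 dq 0.06 tilt 140 lip [0.545 0.08  0.091]
```

View pics/t19.png

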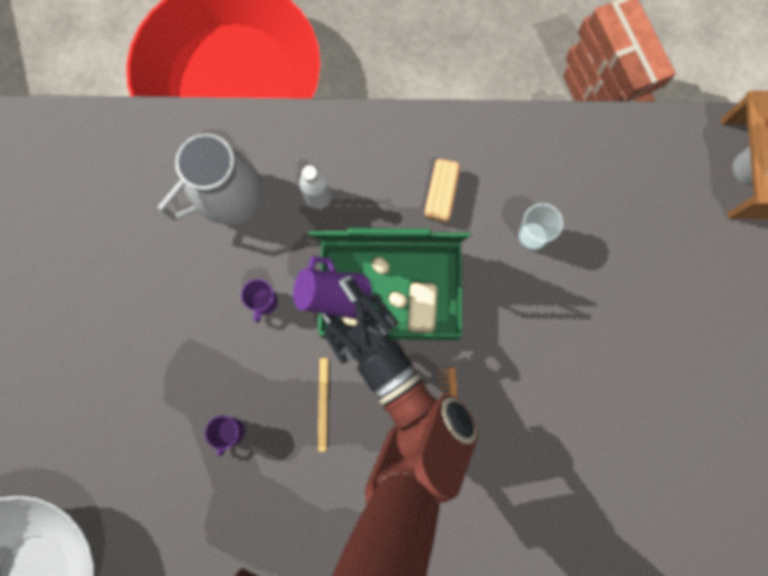

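View pics/w19.png

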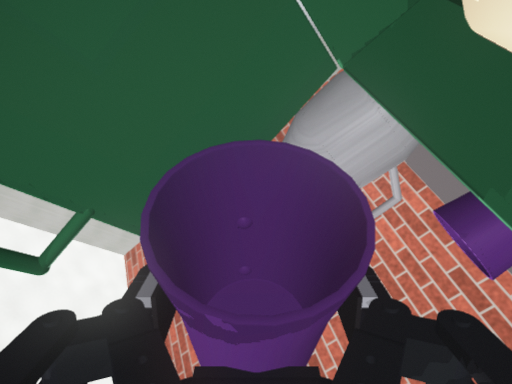

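```bash
cat > back.py <<'E'
from sim import *
s,c,r=tool(); T=r.as_matrix(); g=c-T[:,2]*.019
d=np.load("grasp.npz");T0=d['R']; v=R.from_matrix(T.T@T0).as_rotvec(); print(v,np.linalg.norm(v))
N=18; G2=np.array([.528,.08,.235]); q=s['joint_pos']; pc=c; Tc=T
for k in range(1,N+1):
    Tk=T@R.from_rotvec(v*k/N).as_matrix(); t=k/N; gk=g*(1-t)+G2*t; pk=gk+Tk[:,2]*.019
    sh=Tc.T@(pk-pc); qn,e=ik(pk,Tk,q)
    print(k,np.round(sh,4),np.round(v/N,4),'e',round(e,4),'dq',np.round(np.abs(qn-q).max(),2)); q=qn;pc=pk;Tc=Tk
E
python3 back.py
```

```text
[-0.2523636  -1.20017231 -2.24979828] 2.5623608722448155
1 [-0.0048 -0.0027 -0.0005] [-0.014  -0.0667 -0.125 ] e 0.0 dq 0.12
2 [-0.0044 -0.0031 -0.0003] [-0.014  -0.0667 -0.125 ] e 0.0 dq 0.11
3 [-0.0039 -0.0034 -0.0001] [-0.014  -0.0667 -0.125 ] e 0.0 dq 0.11
4 [-0.0035 -0.0037 -0.    ] [-0.014  -0.0667 -0.125 ] e 0.0 dq 0.11
5 [-0.0029 -0.004   0.    ] [-0.014  -0.0667 -0.125 ] e 0.0 dq 0.1
6 [-0.0024 -0.0042  0.0001] [-0.014  -0.0667 -0.125 ] e 0.0 dq 0.1
7 [-0.0018 -0.0043  0.0001] [-0.014  -0.0667 -0.125 ] e 0.0 dq 0.1
8 [-0.0012 -0.0043  0.    ] [-0.014  -0.0667 -0.125 ] e 0.0 dq 0.1
9 [-0.0006 -0.0043 -0.0001] [-0.014  -0.0667 -0.125 ] e 0.0 dq 0.1
10 [-0.0001 -0.0041 -0.0002] [-0.014  -0.0667 -0.125 ] e 0.0 dq 0.09
11 [ 0.0005 -0.004  -0.0004] [-0.014  -0.0667 -0.125 ] e 0.0 dq 0.09
12 [ 0.001  -0.0037 -0.0005] [-0.014  -0.0667 -0.125 ] e 0.0 dq 0.09
13 [ 0.0014 -0.0034 -0.0008] [-0.014  -0.0667 -0.125 ] e 0.0 dq 0.09
14 [ 0.0018 -0.003  -0.001 ] [-0.014  -0.0667 -0.125 ] e 0.0 dq 0.09
15 [ 0.0021 -0.0026 -0.0013] [-0.014  -0.0667 -0.125 ] e 0.0 dq 0.09
16 [ 0.0024 -0.0022 -0.0015] [-0.014  -0.0667 -0.125 ] e 0.0 dq 0.09
17 [ 0.0026 -0.0017 -0.0018] [-0.014  -0.0667 -0.125 ] e 0.0 dq 0.09
18 [ 0.0026 -0.0012 -0.0021] [-0.014  -0.0667 -0.125 ] e 0.0 dq 0.09
```

Emit:
step_arm --pt "-0.0048 -0.0027 0 -0.014 -0.0667 -0.125 0.055" --pt "-0.0044 -0.0031 0 -0.014 -0.0667 -0.125 0.055" --pt "-0.0039 -0.0034 0 -0.014 -0.0667 -0.125 0.055" --pt "-0.0035 -0.0037 0 -0.014 -0.0667 -0.125 0.055" --pt "-0.0029 -0.004 0 -0.014 -0.0667 -0.125 0.055" --pt "-0.0024 -0.0042 0 -0.014 -0.0667 -0.125 0.055" --pt "-0.0018 -0.0043 0 -0.014 -0.0667 -0.125 0.055" --pt "-0.0012 -0.0043 0 -0.014 -0.0667 -0.125 0.055"

```text
time: 29.75
tool_pos: [0.5463, 0.0964, 0.1905]
tool_rot: [-0.676, 0.683, -0.027, 0.276]
contact_force: [-0.6, -0.2, 0.0]
gripper_width: 0.777
```

Emit:
step_arm --pt "-0.0006 -0.0043 0 -0.014 -0.0667 -0.125 0.055" --pt "0 -0.0041 0 -0.014 -0.0667 -0.125 0.055" --pt "0.0005 -0.004 0 -0.014 -0.0667 -0.125 0.055" --pt "0.001 -0.0037 -0.0005 -0.014 -0.0667 -0.125 0.055" --pt "0.0014 -0.0034 -0.0008 -0.014 -0.0667 -0.125 0.055" --pt "0.0018 -0.003 -0.001 -0.014 -0.0667 -0.125 0.055" --pt "0.0021 -0.0026 -0.0013 -0.014 -0.0667 -0.125 0.055" --pt "0.0024 -0.0022 -0.0015 -0.014 -0.0667 -0.125 0.055"

```text
time: 30.55
tool_pos: [0.5335, 0.0978, 0.2187]
tool_rot: [-0.409, 0.694, 0.457, 0.378]
contact_force: [0.4, 0.1, -1.0]
gripper_width: 0.778
```

Emit:
step_arm --pt "0.0026 -0.0017 -0.0018 -0.014 -0.0667 -0.125 0.055" --pt "0.0026 -0.0012 -0.002 -0.014 -0.0667 -0.125 0.055" --pt "0 0 0 0 0 0 0.055"

```text
time: 30.85
tool_pos: [0.5322, 0.0975, 0.2278]
tool_rot: [-0.318, 0.66, 0.56, 0.386]
contact_force: [0.7, -0.5, -0.0]
gripper_width: 0.772
```

```bash
python3 - <<'E'
from h import *
d=np.load("grasp.npz")
plan(d['p']+[0,0,.17],d['R'])
snap("top","t20",1.5); snap("scene","s20",1.5)
E
```

```text
t 30.85 pos [0.5322 0.0975 0.2278] z [ 0.154  0.852 -0.5  ] y [ 0.985 -0.171  0.013] F [ 0.7 -0.5 -0. ] w 65.9 q [-0.43 -0.09  2.    1.    1.6  -0.43]
shift [ 0.0851 -0.1125  0.1619] rows 4 [ 0.0213 -0.0281  0.0405]
turn [0.    0.    0.004] rows 1 [0.0003 0.     0.0041]
shift after turn [ 0.0846 -0.1128  0.1619] 4 [ 0.0212 -0.0282  0.0405]
```

View pics/t20.png

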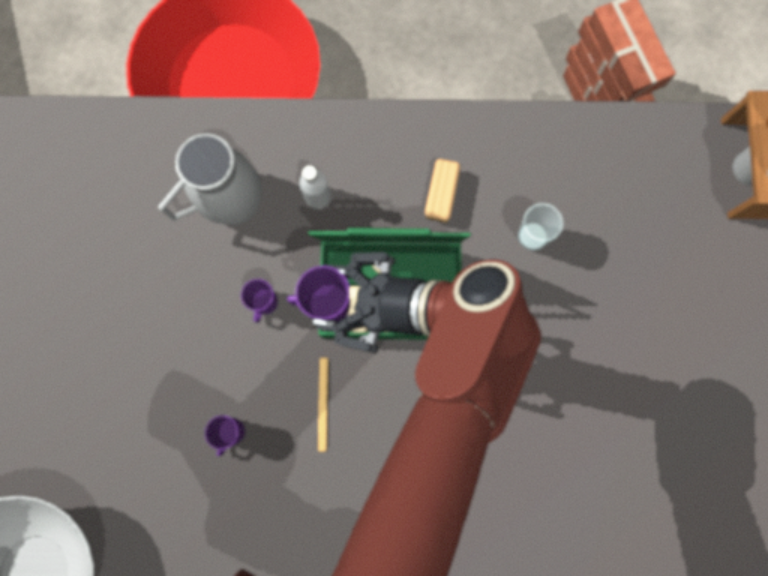

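View pics/s20.png

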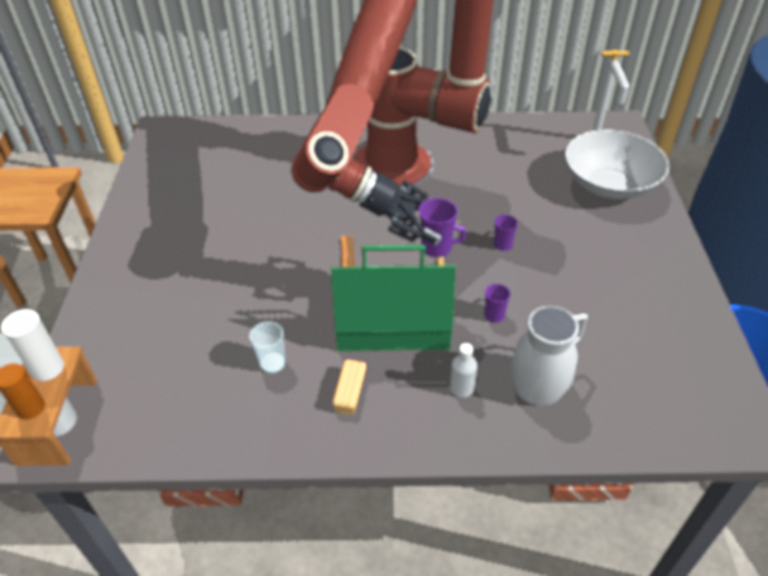

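Emit:
step_arm --pt "0.0213 -0.0281 0.0405 0 0 0 0.055" --pt "0.0213 -0.0281 0.0405 0 0 0 0.055" --pt "0.0213 -0.0281 0.0405 0 0 0 0.055" --pt "0.0213 -0.0281 0.0405 0 0 0.004 0.055" --pt "0 0 0 0 0 0 0.055"

```text
time: 31.45
tool_pos: [0.4528, 0.2873, 0.2155]
tool_rot: [-0.324, 0.661, 0.558, 0.382]
contact_force: [-0.3, 0.4, -0.2]
gripper_width: 0.773
```

```bash
python3 - <<'E'
from h import *
d=np.load("grasp.npz")
plan(d['p']+[0,0,.003],d['R'])
E
```

```text
t 31.45 pos [0.4528 0.2873 0.2155] z [ 0.143  0.855 -0.498] y [ 0.986 -0.167 -0.002] F [-0.3  0.4 -0.2] w 66.0 q [-0.06 -0.33  2.23  1.1   1.32 -0.24]
shift [-0.1369 -0.0013  0.0894] rows 4 [-0.0342 -0.0003  0.0223]
turn [-0.011 -0.002 -0.007] rows 1 [-0.0108 -0.0015 -0.0072]
shift after turn [-0.1368 -0.0033  0.0896] 4 [-0.0342 -0.0008  0.0224]
```

Emit:
step_arm --pt "-0.034 0 0.022 0 0 0 0.055" --pt "-0.034 0 0.022 0 0 0 0.055" --pt "-0.034 0 0.022 0 0 0 0.055" --pt "0 0 0 0 0 0 0.055" --pt "0 0 0 0 0 0 0.055"

```text
time: 31.95
tool_pos: [0.4589, 0.2891, 0.0961]
tool_rot: [-0.322, 0.664, 0.556, 0.384]
contact_force: [0.3, -0.6, 0.0]
gripper_width: 0.78
```

```bash
python3 - <<'E'
from h import *
d=np.load("grasp.npz")
plan(d['p']+[0,0,.001],d['R'])
p,dd=snap("scene","s21",1.5); W=cloud("scene",dd).reshape(-1,3); hsv=cv2.cvtColor(p,cv2.COLOR_RGB2HSV)
pur=((hsv[...,0]>120)&(hsv[...,0]<165)&(hsv[...,1]>80)).reshape(-1)
M=W[pur&(np.hypot(W[:,0]-.448,W[:,1]-.284)<.06)]; print(M[:,2].min(),M[:,2].max(),rect(M[M[:,2]>M[:,2].max()-.015]))
E
```

```text
t 31.95 pos [0.4589 0.2891 0.0961] z [ 0.152  0.854 -0.498] y [ 0.985 -0.175 -0.   ] F [ 0.3 -0.6  0. ] w 66.6 q [-0.06 -0.08  2.26  1.19  1.19 -0.5 ]
shift [-0.0366 -0.0075  0.0284] rows 1 [-0.0366 -0.0075  0.0284]
turn [-0.002 -0.002 -0.01 ] rows 1 [-0.0022 -0.0018 -0.0098]
shift after turn [-0.0364 -0.008   0.0284] 1 [-0.0364 -0.008   0.0284]
-0.002785832805401345 0.149443128913749 (array([454.9, 270.1]), array([88.3, 78.5]), np.float32(56.1))
```

Emit:
step_arm --pt "-0.018 -0.004 0.014 0 0 -0.008 0.055" --pt "-0.012 -0.003 0.009 0 0 0 0.055" --pt "0 0 0 0 0 0 0.055" --pt "0 0 0 0 0 0 0.055"

```text
time: 32.4
tool_pos: [0.4552, 0.2953, 0.0616]
tool_rot: [-0.318, 0.66, 0.56, 0.388]
contact_force: [0.1, -0.3, -1.3]
gripper_width: 0.774
```

```bash
python3 - <<'E'
from h import *
d=np.load("grasp.npz")
plan(d['p']+[0,0,.001],d['R'])
E
```

```text
t 32.4 pos [0.4552 0.2953 0.0616] z [ 0.155  0.853 -0.498] y [ 0.985 -0.171  0.015] F [ 0.1 -0.3 -1.3] w 66.1 q [-0.04  0.    2.26  1.23  1.15 -0.6 ]
shift [-0.0094 -0.003   0.0065] rows 1 [-0.0094 -0.003   0.0065]
turn [ 0.001 -0.002  0.006] rows 1 [ 0.0013 -0.0023  0.0056]
shift after turn [-0.0094 -0.0029  0.0065] 1 [-0.0094 -0.0029  0.0065]
```

Emit:
step_arm --pt "-0.005 -0.0015 0.0035 0 0 0 0.055" --pt "-0.0045 -0.0015 0.003 0 0 0 0.055" --pt "0 0 0 0 0 0 0.055" --pt "0 0 0 0 0 0 0.055"

```text
time: 32.8
tool_pos: [0.4522, 0.2969, 0.0491]
tool_rot: [-0.318, 0.66, 0.56, 0.387]
contact_force: [-0.5, -1.5, 5.5]
gripper_width: 0.779
```

```bash
python3 - <<'E'
from h import *
d=np.load("grasp.npz")
plan(d['p']+[0,0,.000],d['R'])
E
```

```text
t 32.8 pos [0.4522 0.2969 0.0491] z [ 0.155  0.854 -0.497] y [ 0.985 -0.171  0.013] F [-0.5 -1.5  5.5] w 66.5 q [-0.04  0.03  2.26  1.24  1.14 -0.63]
shift [ 0.      0.0005 -0.0001] rows 1 [ 0.      0.0005 -0.0001]
turn [ 0.001 -0.003  0.005] rows 1 [ 0.0006 -0.0029  0.0045]
shift after turn [ 0.      0.0005 -0.0001] 1 [ 0.      0.0005 -0.0001]
```

Emit:
step_arm --pt "0 0 0 0 0 0 0.072" --pt "0 0 0 0 0 0 0.085" --pt "0 0 0 0 0 0 0.085" --pt "0 0 -0.03 0 0 0 0.085" --pt "0 0 -0.04 0 0 0 0.085" --pt "0 0 -0.045 0 0 0 0.085" --pt "0.04 0 -0.03 0 0 0 0.085" --pt "0.04 0 0 0 0 0 0.085"

```text
time: 33.6
tool_pos: [0.436, 0.2103, 0.1914]
tool_rot: [-0.317, 0.662, 0.558, 0.387]
contact_force: [1.6, -0.6, 0.4]
gripper_width: 0.992
```

```bash
python3 lid.py; python3 - <<'E'
from h import *
snap("wrist","w22"); 
for n in ("scene","top"):
    p,d=snap(n,n+"22",1.5); W=cloud(n,d).reshape(-1,3); hsv=cv2.cvtColor(p,cv2.COLOR_RGB2HSV)
    pur=((hsv[...,0]>120)&(hsv[...,0]<165)&(hsv[...,1]>80)).reshape(-1)
    M=W[pur&(np.hypot(W[:,0]-.448,W[:,1]-.284)<.06)]; print(len(M),M[:,2].max(),rect(M[M[:,2]>.085]))
E
```

```text
t 33.6 pos [0.436  0.2103 0.1914] z [ 0.159  0.852 -0.499] y [ 0.984 -0.176  0.012] F [ 1.6 -0.6  0.4] w 84.7 q [-0.26 -0.36  2.29  1.05  1.46 -0.37]
scene (np.float64(78.9585038796078), array([0.6199408 , 0.08507406]), array([0.66210299, 0.2713301 ]), 2706)
top (np.float64(79.62294825477261), array([0.61737322, 0.08530763]), array([0.65443185, 0.27367088]), 560)
663 0.10311625209780106 (array([452., 284.]), array([79.2, 74.5]), np.float32(22.9))
854 0.10615599802503839 (array([450.4, 284.5]), array([72.2, 73.3]), np.float32(149.4))
```

View pics/w22.png

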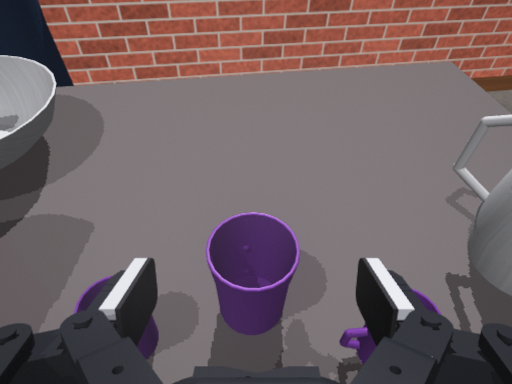

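View pics/top22.png

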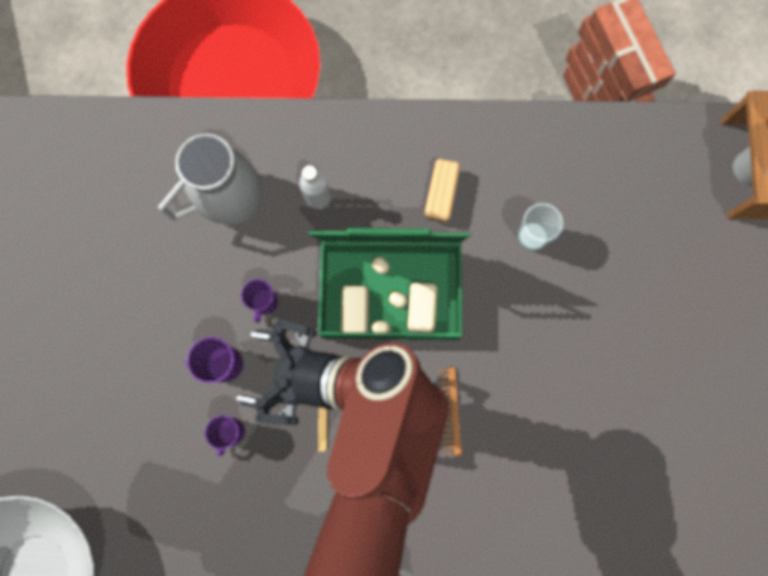

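```bash
python3 - <<'E'
from sim import *
f=np.radians(52); z=np.array([np.cos(f),0,-np.sin(f)]); T=mat(z,[1,0,1])
b=np.array([.6185,-.003,.266]); pre=b+z*(.016-.11)
print(pre)
sim(pre,T,'tr');sim(pre,T,'rt')
plan(pre,T)
E
```

```text
[ 0.56062782 -0.003       0.34007301]
tr E 0.0 J 0.07 [-0.2  -0.58  2.05  0.14  1.03 -0.23]
rt E 0.0 J 0.12 [-0.2  -0.58  2.05  0.14  1.03 -0.23]
t 33.85 pos [0.4339 0.2127 0.1883] z [ 0.152  0.853 -0.499] y [ 0.986 -0.169  0.01 ] F [0.1 0.6 0.5] w 85.0 q [-0.26 -0.36  2.3   1.05  1.45 -0.37]
shift [ 0.0346  0.1629 -0.2406] rows 6 [ 0.0058  0.0272 -0.0401]
turn [-0.502 -0.95  -0.486] rows 9 [-0.0558 -0.1055 -0.054 ]
shift after turn [-0.2157  0.1933 -0.0416] 5 [-0.0431  0.0387 -0.0083]
```

Emit:
step_arm --pt "0.006 0.027 -0.04 0 0 0 0.03" --pt "0.006 0.027 -0.04 0 0 0 0.03" --pt "0.006 0.027 -0.04 0 0 0 0.03" --pt "0.006 0.027 -0.04 0 0 0 0.03" --pt "0.006 0.027 -0.04 0 0 0 0.03" --pt "0.006 0.027 -0.04 0 0 0 0.03" --pt "0 0 0 -0.0558 -0.1055 -0.054 0.03" --pt "0 0 0 -0.0558 -0.1055 -0.054 0.03"

```text
time: 34.65
tool_pos: [0.5614, -0.0044, 0.3381]
tool_rot: [-0.2, 0.685, 0.601, 0.36]
contact_force: [-0.1, 1.1, 0.8]
gripper_width: 0.355
```

Emit:
step_arm --pt "0 0 0 -0.0558 -0.1055 -0.054 0.03" --pt "0 0 0 -0.0558 -0.1055 -0.054 0.03" --pt "0 0 0 -0.0558 -0.1055 -0.054 0.03" --pt "0 0 0 -0.0558 -0.1055 -0.054 0.03" --pt "0 0 0 -0.0558 -0.1055 -0.054 0.03" --pt "0 0 0 -0.0558 -0.1055 -0.054 0.03" --pt "0 0 0 -0.0558 -0.1055 -0.054 0.03" --pt "0 0 0 0 0 0 0.03"

```text
time: 35.45
tool_pos: [0.5589, 0.0004, 0.338]
tool_rot: [0.228, 0.668, 0.67, 0.23]
contact_force: [0.2, 0.9, -0.2]
gripper_width: 0.35
```

```bash
cat > barpos.py <<'E'
from h import *
import sys
s,c,r=tool(); plan(None)
p,d=snap("wrist",sys.argv[1]); W=cloud("wrist",d); hsv=cv2.cvtColor(p,cv2.COLOR_RGB2HSV); g=(hsv[...,0]>50)&(hsv[...,0]<95)&(hsv[...,1]>100)
P=W[g]; P=P[(abs(P[:,1]+.003)<.035)]
# bar: points nearest to camera along tool z in slices of y
T=r.inv().apply(P-c)
B=T[(np.abs(T[:,1])<.05)]
zmin=np.percentile(B[:,2],1); B=B[B[:,2]<zmin+.004]; print('bar front in tool', np.median(B,0).round(4),B.min(0).round(4),B.max(0).round(4),'centre est tool',(np.median(B,0)+[0,0,.005]).round(4),'world',(r.apply(np.median(B,0)+[0,0,.005])+c).round(4))
E
python3 barpos.py w23
```

```text
t 35.45 pos [5.589e-01 4.000e-04 3.380e-01] z [ 0.613  0.003 -0.79 ] y [0.79  0.002 0.613] F [ 0.2  0.9 -0.2] w 29.9 q [-0.19 -0.59  2.06  0.14  1.03 -0.23]
bar front in tool [-0.0024  0.0056  0.0905] [-0.0387 -0.0133 -0.0036] [0.0312 0.0099 0.0929] centre est tool [-0.0024  0.0056  0.0955] world [ 0.6219 -0.0017  0.266 ]
```

View pics/w23.png

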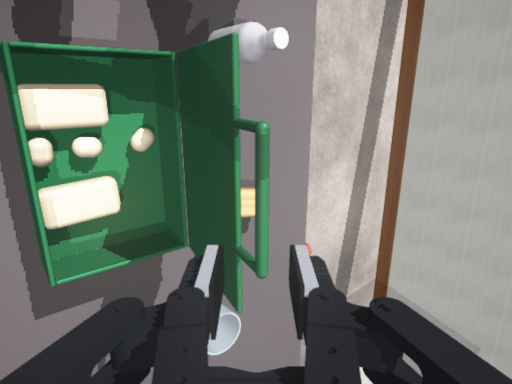

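Emit:
step_arm --pt "0 0.0055 0.03 0 0 0 0.03" --pt "0 0 0.035 0 0 0 0.03" --pt "0 0 0 0 0 0 0.03"

```text
time: 35.8
tool_pos: [0.6038, -0.0027, 0.286]
tool_rot: [0.225, 0.671, 0.669, 0.227]
contact_force: [-0.7, -0.2, -1.8]
gripper_width: 0.346
```

```bash
python3 barpos.py w24
```

```text
t 35.8 pos [ 0.6038 -0.0027  0.286 ] z [ 0.606  0.002 -0.795] y [ 0.795 -0.004  0.606] F [-0.7 -0.2 -1.8] w 29.6 q [-0.18 -0.43  2.04  0.14  0.9  -0.23]
bar front in tool [-0.0016  0.0037  0.0198] [-0.0353 -0.0124 -0.0237] [0.0346 0.0076 0.0224] centre est tool [-0.0016  0.0037  0.0248] world [ 0.6218 -0.0043  0.2685]
```

View pics/w24.png

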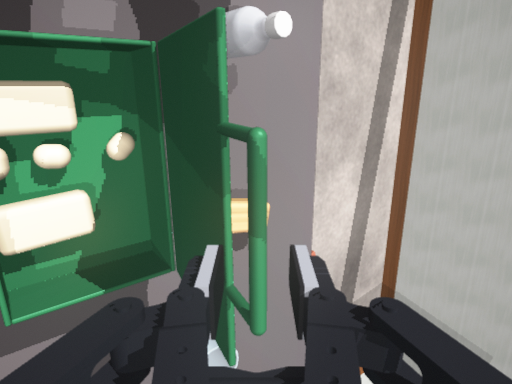

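Emit:
step_arm --pt "0 0.0035 0.025 0 0 0 0.03" --pt "0 0 0.016 0 0 0 0.03" --pt "0 0 0 0 0 0 0.022" --pt "0 0 0 0 0 0 0.016" --pt "0 0 0 0 0 0 0.016"

```text
time: 36.35
tool_pos: [0.6321, -0.0023, 0.2642]
tool_rot: [0.23, 0.669, 0.668, 0.231]
contact_force: [-0.8, 0.2, -2.1]
gripper_width: 0.187
```

```bash
python3 barpos.py w25; python3 lid.py
```

```text
t 36.35 pos [ 0.6321 -0.0023  0.2642] z [ 0.616 -0.    -0.788] y [ 0.788 -0.002  0.616] F [-0.8  0.2 -2.1] w 16.0 q [-0.17 -0.34  2.01  0.14  0.82 -0.23]
bar front in tool [-0.0035 -0.0013 -0.0098] [-0.0357 -0.0276 -0.077 ] [ 0.0343  0.0023 -0.0073] centre est tool [-0.0035 -0.0013 -0.0048] world [ 0.6281 -0.0058  0.2671]
t 36.4 pos [ 0.6322 -0.0023  0.2644] z [ 0.616 -0.    -0.787] y [ 0.787 -0.002  0.616] F [-1.  -0.3 -3. ] w 15.6 q [-0.17 -0.34  2.01  0.14  0.82 -0.23]
scene (np.float64(80.85287992985143), array([0.62624365, 0.08501125]), array([0.66279402, 0.27164585]), 2626)
top (np.float64(81.4414646424889), array([0.62335705, 0.0887004 ]), array([0.65476911, 0.2751822 ]), 567)
```

View pics/w25.png

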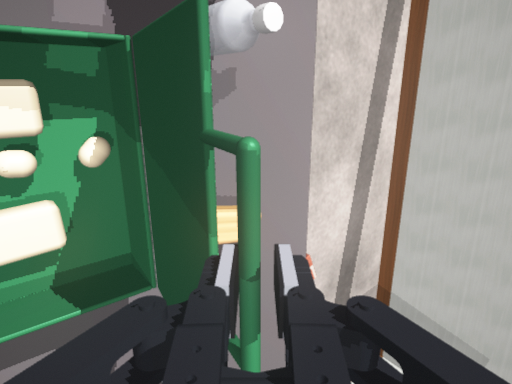

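Emit:
step_arm --pt "0 -0.001 0.01 0 0 0 0.018" --pt "0 -0.0168 -0.0072 0 0 0 0.016" --pt "0 -0.0172 -0.0059 0 0 0 0.016" --pt "0 -0.0176 -0.0043 0 0 0 0.016" --pt "0 -0.0179 -0.0026 0 0 0 0.016" --pt "0 0 0 0 0 0 0.016"

```text
time: 37.1
tool_pos: [0.5708, -0.0018, 0.2289]
tool_rot: [0.231, 0.669, 0.668, 0.231]
contact_force: [0.2, -0.7, -1.4]
gripper_width: 0.19
```

```bash
python3 barpos.py w26; python3 lid.py
```

```text
t 37.1 pos [ 0.5708 -0.0018  0.2289] z [ 0.618 -0.    -0.786] y [ 0.786 -0.001  0.618] F [ 0.2 -0.7 -1.4] w 16.2 q [-0.19 -0.5   2.18  0.16  0.81 -0.26]
bar front in tool [ 0.0005  0.0041 -0.023 ] [-0.0362 -0.0497 -0.0761] [ 0.0338  0.0086 -0.0206] centre est tool [ 0.0005  0.0041 -0.018 ] world [ 0.5629 -0.0014  0.2456]
t 37.15 pos [ 0.5714 -0.002   0.2294] z [ 0.619 -0.    -0.786] y [ 0.786 -0.002  0.619] F [0.4 0.2 0.3] w 16.0 q [-0.19 -0.5   2.18  0.16  0.81 -0.26]
scene (np.float64(61.324451502732984), array([0.56111633, 0.08501349]), array([0.65525482, 0.25036016]), 2777)
top (np.float64(60.88531520496017), array([0.52376683, 0.085106  ]), array([0.65445318, 0.3236011 ]), 1721)
```

Emit:
step_arm --pt "0 -0.018 -0.0018 0 0 0 0.016" --pt "0 -0.018 0 0 0 0 0.016" --pt "0 -0.0165 0.0017 0 0 0 0.016" --pt "0 0 0 0 0 0 0.016"

```text
time: 37.65
tool_pos: [0.5291, -0.0017, 0.195]
tool_rot: [0.23, 0.669, 0.668, 0.23]
contact_force: [-0.3, -0.2, -0.2]
gripper_width: 0.192
```

```bash
python3 lid.py; python3 barpos.py w27
```

```text
t 37.65 pos [ 0.5291 -0.0017  0.195 ] z [ 0.616  0.    -0.788] y [ 0.788 -0.002  0.616] F [-0.3 -0.2 -0.2] w 16.4 q [-0.21 -0.61  2.31  0.18  0.8  -0.3 ]
scene (np.float64(45.649036755301175), array([0.51578702, 0.0850104 ]), array([0.64851545, 0.21780899]), 2617)
top (np.float64(45.807959294624126), array([0.51532324, 0.08504005]), array([0.65010028, 0.22260384]), 3002)
t 37.75 pos [ 0.5304 -0.0019  0.197 ] z [ 0.618 -0.    -0.787] y [ 0.787 -0.001  0.618] F [-0.4  0.7 -0. ] w 15.8 q [-0.21 -0.61  2.3   0.18  0.8  -0.3 ]
bar front in tool [ 0.0031  0.001  -0.0257] [-0.0361 -0.0038 -0.0763] [ 0.0339  0.0062 -0.0232] centre est tool [ 0.0031  0.001  -0.0207] world [0.5184 0.0012 0.2139]
```

Emit:
step_arm --pt "0 0 0 0 0 0 0.024" --pt "0 0 0 0 0 0 0.03" --pt "0 0 -0.03 0 0 0 0.03" --pt "0 0 -0.04 0 0 0 0.03" --pt "0 0.03 -0.03 0 0 0 0.03" --pt "0 0 0 0 0 0 0.03"

```text
time: 38.4
tool_pos: [0.4939, -0.0024, 0.3033]
tool_rot: [0.237, 0.667, 0.666, 0.235]
contact_force: [0.9, 0.5, 0.8]
gripper_width: 0.353
```

```bash
python3 lid.py; python3 - <<'E'
from h import *
snap("wrist","w28"); snap("scene","s28",1.5)
E
```

```text
t 38.4 pos [ 0.4939 -0.0024  0.3033] z [ 0.628 -0.003 -0.778] y [0.778 0.    0.628] F [0.9 0.5 0.8] w 30.1 q [-0.24 -0.81  2.24  0.17  1.05 -0.27]
scene (np.float64(45.95108429973578), array([0.51697026, 0.08502301]), array([0.64925572, 0.21838657]), 2626)
top (np.float64(45.80210992807545), array([0.51597533, 0.08500146]), array([0.65053304, 0.22370479]), 2979)
```

View pics/w28.png

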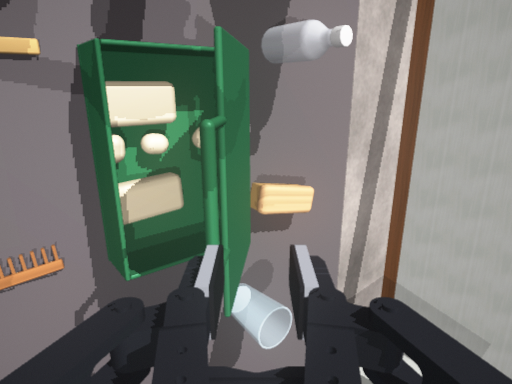

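View pics/s28.png

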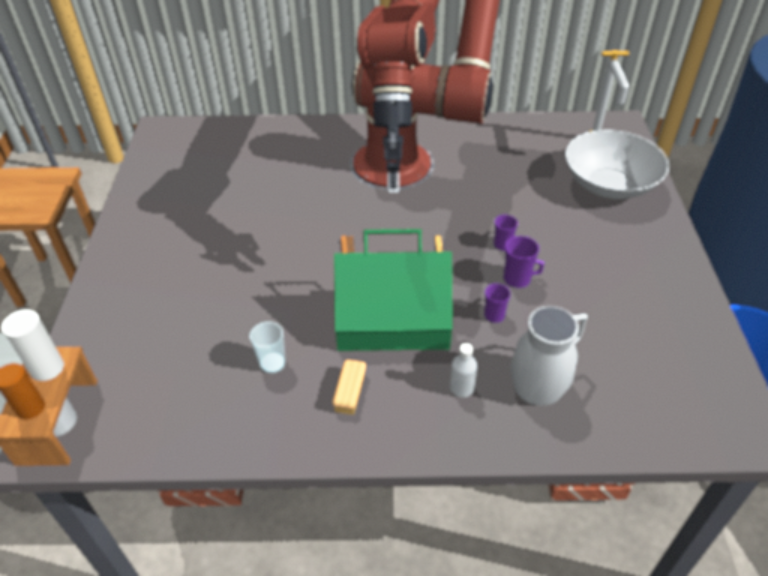

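```bash
python3 -c "
from plant import *
print(state()['time']); print(job_done())"
```

```text
38.6
the job is handed in; nothing more can be done
None
```

I finished the job and handed it in after about 38.6 s of robot time; the interface returns no verdict.

- **Lid up:** I raised it by its handle bar to about 79.4° (the two cameras read 79.0° and 79.8°). It stayed there until all the soap was in.
- **Soap:** Only two bars were on the ledge, and both went into the box. The largest purple mug held three ends, and I tipped all three in. The last wrist picture shows two bars and three ends in the box.
- **Mug:** It is empty and upright again, about 3 mm from where it started.
- **Lid down:** I lowered it to about 45.9° (45.8° and 46.0°). It reads the same now that the gripper is clear of it.

**Small departures:**
- Before the first lift, a finger brushed the bar and pressed the lid from about 4.6° down to nearly shut.
- Before lowering, caging the bar nudged the lid up to about 81°.

In the last pictures the glass, pitcher, oil bottle, brush, comb, tongue cleaner and small mugs look unmoved. I checked those by eye only and did not measure them again.

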